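Put the soldering tiles and flux on their stand

TASK

The soldering is done, so put the kit back on the dark steel stand: lay the plain tan tile on its sloped shelf and the smaller white honeycomb tile flat on top of it, each between the side cheeks with its lower end resting against the stop. Set the tiles down gently, as they are brittle. Stand the flux bottle (white cap) upright on the flat deck inside the wire rail at the shelf's high end, and leave the other things on the bench where they are.

Things in the scene. Friction and masses are not known exactly. Their poses are not given: they have to be found in the camera images.
- solder_stand: dark steel stand, 222 mm deep (x) by 96 mm wide (y), fixed to the bench. Origin: centre of its footprint on the bench; its x axis points from the low end of the sloped shelf (the stand's front) to the bottle deck at its back, and lies roughly towards the robot's left; z up. The shelf's top edge is 117 mm above the bench at x = +29 mm
- tile_shelf: the stand's shelf, sloped 32 degrees. Origin: mid-width, where its floor meets the stop, 40 mm above the bench, 95 mm in front of the stand's origin; x up the slope, y across, z square off the floor. Floor 146 x 44 mm, so tiles overhang at both sides and fingers have room there; stop 34 mm high; cheeks by it, 31 mm high, run 20 mm up the slope, 67 mm apart inside, then flare for 7 mm
- bottle_place (a point): centre of the flat bottle deck's upper side, 70 mm above the bench, 72 mm behind the stand's origin; axes as the stand's. A thin wire rail round it, top 14 mm above the deck, leaves a clear 71 mm square; the shelf's top edge stands 47 mm above the deck, 43 mm in front of this point, so fingers best close across the stand (along y)
- plain_tile_center (a point): plain tan ceramic soldering tile with a scorch mark, 130 (x) x 60 (y) x 14 (z) mm, about 0.22 kg, lying flat on the bench; this point is its centre; grip it across its 60 mm width; either face up and either end first will do
- honeycomb_tile_center (a point): white ceramic soldering tile full of small dark holes, 100 (x) x 60 (y) x 12 (z) mm, about 0.14 kg, lying flat on the bench; this point is its centre; grip it across its 60 mm width; either face up and either end first will do
- flux_bottle_center (a point): flux bottle with white cap, 46 mm across and 102 mm high, about 0.14 kg, standing on the bench; this point is on its axis at half height, z along the axis; grip it round the straight body, not by the cap
- brown_bottle: bystander: amber bottle with black cap, 41 mm across and 98 mm high; origin at the centre of its underside
- borax_cone: bystander: white borax tablet, 43 mm across and 15 mm high; origin at the centre of its underside
- ring_clamp: bystander: turned wooden clamp lying along its x axis, 114 x 25 x 22 mm; origin at the centre of its underside
There are look-alikes about, which are no part of the job. Leave any blue or green look-alike of the part that bears flux_bottle_center alone.

How it is judged:
By the outcome, as a careful person would: the job done as asked, in the order asked, and still so for the second after the job is handed in, with the robot touching nothing.
It also fails if it takes over 67 s, if anything falls off the work surface, if the arm or the gripper's body presses on something with over 40 N, if the wrist force passes 120 N, or if a joint passes its speed limit or range.

ROBOT

A 7-joint arm with a two-finger parallel gripper is mounted at the origin on a cart in front of the work surface, level with it; the furniture and walls round the work are solid. World frame = base frame: x ahead of the robot, y to its left, z up, the work surface at z = 0. Lengths are in m, angles in rad, forces in N, time in s.
With the tool pointing down it reaches from about 0.35 to 0.9 m from the base axis. Payload 8.1 kg.
Tool frame: the origin (TCP) lies between the finger pads; the fingertips stand 17 mm ahead of it and the grasp point (between the pads) lies 2 mm behind it; z points along the fingers, y is the direction in which the jaws open and shut (so a half turn about z gives the same grasp; the last joint's range is limited). The gripper opens to 92 mm and grips with 3 to 60 N. Pads are 19 mm wide; open, the fingers measure 130 mm over their backs; the gripper's body (75 mm by 190 mm) begins 47 mm behind the grasp point.
Start: joints at [-1.366, 0.434, 0.025, 1.573, -0.012, 1.134, -0.075], TCP at [0.189, 0.596, 0.244] pointing down, gripper open.
Joint ranges: [-2.62, 2.62], [-0.44, 2.09], [-1.27, 1.32], [0.08, 2.57], [-1.32, 4.46], [0.12, 2], [-2.74, 2.74]. Speed limits (rad/s): [2.22, 2.22, 3.01, 3.01, 3.14, 3.14, 3.14].

INTERFACE

Orientations are given as a unit quaternion [x, y, z, w].
In Python, from plant import * gives the robot as it stands.
- The arm moves only by the tool step_arm, never from a script. Its argument "steps" is a list of rows, each a list of 7 numbers: the turn, a rotation vector about the tool's x, y, z in rad, then the shift along the tool's x, y, z in mm, then the opening, from 0 (shut) to 1 (fully open). In form: [[wx, wy, wz, tx, ty, tz, fingers], ...]. A call has 1 to 10 rows; each row shifts and turns the commanded pose from where the row before left it, along the tool's axes as they then stand; what a row does not reach is not made up. A row lasts 1/10 s, in which the tool goes at most 50 mm and 8.59 degrees, less where a joint would pass 70% of its speed; a pose out of reach is approached as far as the arm can. A call is refused whole if a number of a shift passes 50 or a number of a turn 0.15, either way. A call with a gripper value outside its range is refused whole. The fingers move at their own pace and stop on an object; "grip_force" is the grip in N (left out, the last holds). Time passes only in rows, so rows that do not move let the fingers close. It gives the time, the measured TCP pose, the force and the opening at its end, in the units of the state.
- sense(): the state, without advancing time (a new reading comes with each control period).
- get_image(name): name is "side" or "top" or "wrist"; returns (picture, depth): 384x512x3 uint8, red, green, blue; 384x512 float32, m along the optical axis (not along the pixel's ray), 0 where there is no reading.
- camera_model(name): a dict with "mtx" (3x3 intrinsics, pixels), "k1" (the pictures are not rectified: a ray, as slopes to the right and down, at radius r is drawn at 1 + k1 r^2 times it, then the intrinsics apply), "pose" (4x4, takes a point from camera to world coordinates); the wrist camera has in their place "mount" (4x4, takes a point from camera to tool coordinates, whose origin is the TCP and whose axes are the flange's). Camera axes: x right, y down, z forward; pixel columns grow to the right and rows downward; lengths in m; the calibration is good to about 2 mm. A picture is of the moment at which its call begins: read the wrist's pose just before it. camera_model takes no time and is no camera call.
- job_done(): hands the job in, once; it reports no verdict.
The state is a dict: "clock": time; "joint_positions": joint angles; "qd": joint speeds; "tau": joint torques, N m; "tcp_pos": TCP position; "ee_rot": TCP orientation; "wrist_force": force on the tool from outside, world axes, zero at the start; "torque": the same for the moment, N m; "grip_width": finger opening in m.
Only numpy, scipy, OpenCV 4.12 (cv2) and the standard library are available. Lean on these libraries where they do the work, as an engineer would, in place of code of your own. Each camera call takes 0.05 s, during which the arm holds its last target.

## Working session

There is one attempt and no reset: what is moved stays moved. The work goes in short steps, Python scripts to look and compute and a tool call to move; the robot and the scene stay as the last step left them, time stands still between calls to the robot, and variables do not carry over. Pictures are saved under pics/ and viewed, and the job is handed in when it is done.

Besides the shell and the picture viewer there is one more tool, called as name(argument=value, ...) on one line, values as JSON. step_arm: Moves the arm, as the interface text tells. Its arguments: {"type":"object","properties":{"steps":{"type":"array"},"grip_force":{"type":"number"}},"required":["steps"]}

```bash
ls; mkdir -p pics
python3 - <<'E'
from plant import *
import cv2,numpy as np,pickle
s=sense();print(s)
D={}
for n in ["side","top","wrist"]:
    im,d=get_image(n);D[n]=(im,d,camera_model(n));cv2.imwrite(f"pics/{n}0.png",im[:,:,::-1]);print(n,camera_model(n))
pickle.dump((s,D),open("d0.pkl","wb"))
E
```

```text
pics
{'clock': 0.0, 'joint_positions': array([-1.36560891,  0.43520475,  0.02496505,  1.57407861, -0.01162763,
        1.13398649, -0.07505396]), 'qd': array([ 0.00092621,  0.000999  , -0.00103578, -0.00112089,  0.00076896,
        0.00029901,  0.00054342]), 'tau': array([ 1.68627193e-04, -6.67862606e+01,  9.85602401e-01, -3.14455783e+01,
       -6.03986043e-02,  4.27515793e-02,  1.51411414e-04]), 'tcp_pos': array([0.18923963, 0.59516623, 0.24296332]), 'ee_rot': array([ 1.53300811e-01,  9.88179272e-01, -7.63513650e-04, -6.23393641e-05]), 'wrist_force': array([-0.26930619, -0.26554509,  0.82953071]), 'torque': array([0.01804369, 0.03855599, 0.00686361]), 'grip_width': 0.09197450733341543}
side {'mtx': array([[430.67661855,   0.        , 250.25336221],
       [  0.        , 430.67661855, 191.01531032],
       [  0.        ,   0.        ,   1.        ]]), 'k1': -0.15857646977043072, 'pose': array([[-0.99493577, -0.03145552,  0.09546389,  0.42804422],
       [-0.10023123,  0.38152344, -0.9189089 ,  1.09907638],
       [-0.00751696, -0.9238238 , -0.38274415,  0.49633764],
       [ 0.     
[... 344 characters left out ...]
  0.01199145,  0.0410329 ],
       [-0.01292777, -0.16118178, -0.98684006,  1.15325571],
       [ 0.        ,  0.        ,  0.        ,  1.        ]])}
wrist {'mtx': array([[269.55651578,   0.        , 260.5142671 ],
       [  0.        , 269.55651578, 192.75901607],
       [  0.        ,   0.        ,   1.        ]]), 'k1': -0.019170445367253815, 'mount': array([[-5.49491839e-04, -9.65927811e-01, -2.58811054e-01,
         6.86051891e-02],
       [ 9.99999838e-01, -5.69223361e-04,  1.30181963e-06,
        -5.09502261e-04],
       [-1.48578762e-04, -2.58811011e-01,  9.65927968e-01,
        -1.39389045e-01],
       [ 0.00000000e+00,  0.00000000e+00,  0.00000000e+00,
         1.00000000e+00]])}
```

View pics/side0.png

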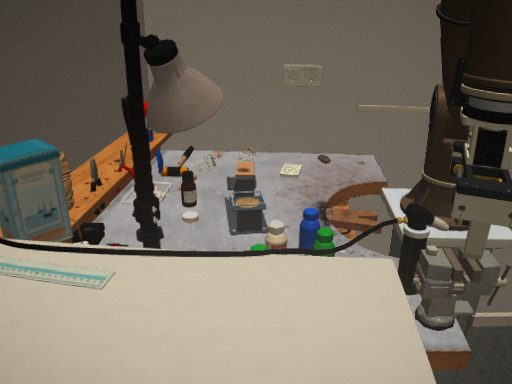

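View pics/top0.png

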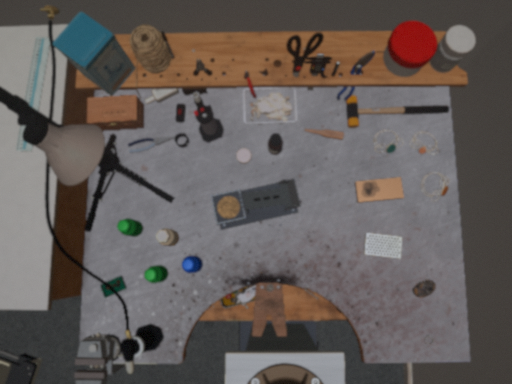

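View pics/wrist0.png

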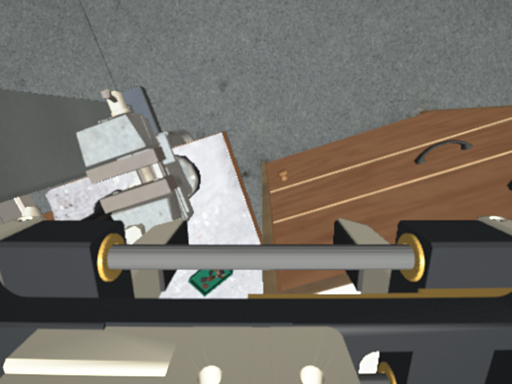

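```bash
cat > h.py <<'E'
import numpy as np,cv2
from scipy.spatial.transform import Rotation as R
def ray(px,cm,T):
    px=np.atleast_2d(px).astype(float);K=cm["mtx"]
    s=(px-[K[0,2],K[1,2]])/[K[0,0],K[1,1]]
    u=s.copy()
    for _ in range(20): u=s/(1+cm["k1"]*(u**2).sum(1,keepdims=True))
    d=np.c_[u,np.ones(len(u))]
    return T[:3,3],d@T[:3,:3].T,d
def onz(px,cm,T,z):
    o,d,_=ray(px,cm,T);t=(z-o[2])/d[:,2];return o+d*t[:,None]
def proj(P,cm,T):
    P=np.atleast_2d(P);c=(P-T[:3,3])@T[:3,:3];u=c[:,:2]/c[:,2:];u=u*(1+cm["k1"]*(u**2).sum(1,keepdims=True))
    return u*cm["mtx"][0,0]+cm["mtx"][:2,2]
def dep(px,depth,cm,T):
    px=np.atleast_2d(px);o,_,_=ray(px,cm,T);_,d,_=ray(px,cm,T)
    z=np.array([np.median(depth[int(round(v)),int(round(u))]) for u,v in px]);return o+d*z[:,None]
def wT(s,cm):
    T=np.eye(4);T[:3,:3]=R.from_quat(s["ee_rot"]).as_matrix();T[:3,3]=s["tcp_pos"];return T@cm["mount"]
E
python3 - <<'E'
import pickle,cv2,numpy as np
from h import *
s,D=pickle.load(open("d0.pkl","rb"))
im,d,cm=D["top"]
a=cv2.resize(im[160:280,110:310],None,fx=4,fy=4,interpolation=2)
cv2.imwrite("pics/t1.png",a[:,:,::-1])
a=cv2.resize(im[160:310,340:460],None,fx=4,fy=4,interpolation=2)
cv2.imwrite("pics/t2.png",a[:,:,::-1])
im,d2,cm2=D["side"]
a=cv2.resize(im[150:260,150:350],None,fx=4,fy=4,interpolation=2)
cv2.imwrite("pics/s1.png",a[:,:,::-1])
for p in [(256,203),(229,207),(380,190),(384,245),(166,237),(191,264),(129,227),(244,155),(275,143),(300,230)]:
    print(p,dep(p,d,cm,cm["pose"]).round(3))
E
```

```text
(256, 203) [[0.539 0.072 0.098]]
(229, 207) [[0.532 0.144 0.073]]
(380, 190) [[ 0.585 -0.272  0.014]]
(384, 245) [[ 0.432 -0.276  0.014]]
(166, 237) [[0.453 0.301 0.104]]
(191, 264) [[0.385 0.236 0.101]]
(129, 227) [[0.479 0.4   0.099]]
(244, 155) [[0.688 0.108 0.016]]
(275, 143) [[0.698 0.022 0.101]]
(300, 230) [[ 0.476 -0.047  0.004]]
```

View pics/t1.png

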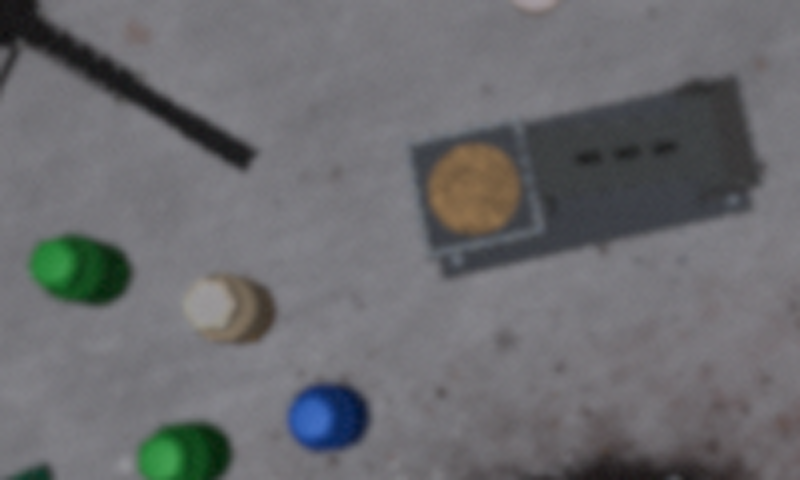

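View pics/t2.png

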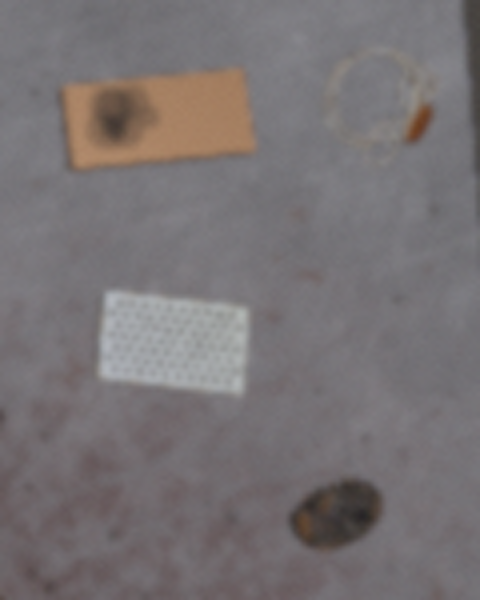

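View pics/s1.png

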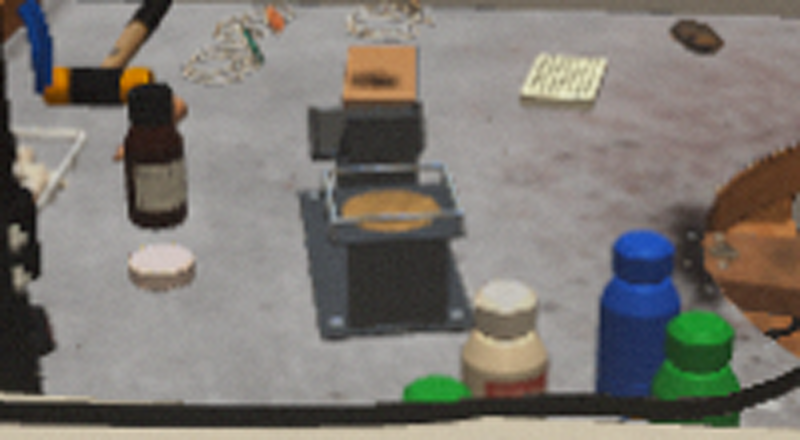

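Run:
```python
import pickle,cv2,numpy as np
from h import *
s,D=pickle.load(open("d0.pkl","rb"))
im,d,cm=D["top"];T=cm["pose"]
hsv=cv2.cvtColor(im,cv2.COLOR_RGB2HSV)
def crop(box):
    x0,y0,x1,y1=box;m=np.zeros(im.shape[:2],bool);m[y0:y1,x0:x1]=1;return m
for p in [(360,182),(390,190),(384,245),(165,237),(160,240),(244,180),(280,200)]: print(p,im[p[1],p[0]],hsv[p[1],p[0]])
def rect(mask,z,name):
    mask=cv2.morphologyEx(mask.astype(np.uint8),cv2.MORPH_CLOSE,np.ones((7,7)))
    c=max(cv2.findContours(mask,0,cv2.CHAIN_APPROX_NONE)[0],key=cv2.contourArea)
    P=onz(c[:,0,:],cm,T,z)[:,:2]*1000
    r=cv2.minAreaRect(P.astype(np.float32));ys,xs=np.nonzero(mask)
    Q=onz(np.c_[xs,ys],cm,T,z);
    zz=dep(np.c_[xs,ys],d,cm,T)[:,2];C=np.cov((Q[:,:2]-Q[:,:2].mean(0)).T);w,v=np.linalg.eigh(C)
    print(name,r,"mean",Q.mean(0),"sizes",np.sqrt(12*w),"axis",np.degrees(np.arctan2(v[1,1],v[0,1])),"z med",np.median(zz),len(xs))
m=(hsv[...,1]>70)&crop((345,170,412,210)); rect(m,.014,"plain")
m=(hsv[...,2]>125)&crop((355,225,415,265)); rect(m,.012,"honey")
m=(hsv[...,1]>70)&crop((210,190,246,222)); rect(m,.071,"cork")
# side: tan/honey
im,d,cm=D["side"];T=cm["pose"];hsv=cv2.cvtColor(im,cv2.COLOR_RGB2HSV)
m=(hsv[...,1]>110)&crop((230,155,262,176)); rect(m,.014,"plain side")
m=(hsv[...,2]>170)&crop((275,160,306,180)); rect(m,.012,"honey side")
```

```text
(360, 182) [166 130 102] [ 13  98 166]
(390, 190) [166 130  99] [ 14 103 166]
(384, 245) [164 168 168] [ 90   6 168]
(165, 237) [153 150 149] [  8   7 153]
(160, 240) [153 152 147] [ 25  10 153]
(244, 180) [119 117 123] [130  12 123]
(280, 200) [61 63 65] [105  16  65]
plain ((586.984619140625, -269.1846923828125), (58.46076583862305, 128.98744201660156), 5.310749530792236) mean [ 0.58677148 -0.26907521  0.014     ] sizes [0.05822087 0.12846574] axis 95.37016988475568 z med 0.014809623752107814 942
honey ((442.4146423339844, -275.4560546875), (107.43244171142578, 92.9609146118164), 86.8263168334961) mean [ 0.43682806 -0.27736803  0.012     ] sizes [0.07670446 0.10442721] axis 96.74702339578572 z med 0.012115263021782341 1058
cork ((534.119140625, 147.165771484375), (58.39932632446289, 55.92848205566406), 89.6812744140625) mean [0.53343905 0.14695701 0.071     ] sizes [0.05128738 0.0523817 ] axis 122.31266408006873 z med 0.07120400766762902 398
plain side ((587.5248413085938, -256.36224365234375), (56.82390213012695, 131.3736114501953), 5.412797927856445) mean [ 0.58702397 -0.25459537  0.014     ] sizes [0.05807591 0.13896171] axis 94.48515355633427 z med 0.01182930566174012 241
honey side ((433.3210754394531, -272.5253601074219), (111.27519226074219, 61.513614654541016), 82.52937316894531) mean [ 0.43342359 -0.27100931  0.012     ] sizes [0.06204694 0.11095094] axis 83.74996058236565 z med 0.009953454409821927 204
```

Run:
```python
import pickle,cv2,numpy as np
from h import *
s,D=pickle.load(open("d0.pkl","rb"))
im,d,cm=D["top"];T=cm["pose"]
hsv=cv2.cvtColor(im,cv2.COLOR_RGB2HSV)
m=np.zeros(im.shape[:2],np.uint8);m[228:262,360:408]=(hsv[228:262,360:408,2]>135)
m=cv2.morphologyEx(cv2.morphologyEx(m,cv2.MORPH_CLOSE,np.ones((5,5))),cv2.MORPH_OPEN,np.ones((5,5)))
c=max(cv2.findContours(m,0,cv2.CHAIN_APPROX_NONE)[0],key=cv2.contourArea)
print("honey",cv2.minAreaRect((onz(c[:,0],cm,T,.012)[:,:2]*1000).astype(np.float32)))
# all depth pts
v,u=np.mgrid[0:384,0:512];uv=np.c_[u.ravel(),v.ravel()]
_,dd,_=ray(uv,cm,T);P=T[:3,3]+dd*d.ravel()[:,None];P=P.reshape(384,512,3);ok=d>0
# stand points: dark
reg=np.zeros_like(ok);reg[170:235,205:308]=1
sm=reg&ok&(hsv[...,2]<100)&(P[...,2]>-.01)
q=P[sm];w,vv=np.linalg.eigh(np.cov(q[:,:2].T));print("stand",q.mean(0),np.degrees(np.arctan2(vv[1,1],vv[0,1])))
mm=cv2.morphologyEx(sm.astype(np.uint8),cv2.MORPH_CLOSE,np.ones((5,5)))
q=P[(mm>0)&ok];print(cv2.minAreaRect((q[:,:2]*1000).astype(np.float32)))
# shelf plane fit: pts on slope
a=np.radians(103);ax=np.array([np.cos(a),np.sin(a)]);ay=np.array([-ax[1],ax[0]])
bp=np.array([.5335,.147]);x=(P[...,:2]-bp)@ax;y=(P[...,:2]-bp)@ay
sh=reg&ok&(x>-.145)&(x<-.06)&(abs(y)<.018);A=np.c_[P[sh][:,:2],np.ones(sh.sum())];z=P[sh][:,2]
for _ in range(3):
    k,*_=np.linalg.lstsq(A,z,rcond=None);r=z-A@k;g=abs(r)<3*np.std(r);A=A[g];z=z[g]
print("plane",k,"slope",np.degrees(np.arctan(np.hypot(*k[:2]))),"uphill dir",np.degrees(np.arctan2(k[1],k[0])),np.std(r),len(z))
# high things
for h in (.15,.3,.5):
    hm=ok&(P[...,2]>h)&(P[...,0]>.1);l,lab,st,ce=cv2.connectedComponentsWithStats(hm.astype(np.uint8))
    for i in range(1,l):
        if st[i,4]>30:
            q=P[lab==i];print(h,st[i],q.min(0).round(2),q.max(0).round(2))
# bottle cap
for b in [(166,237)]:
    m=np.zeros_like(ok);m[226:246,155:178]=1;m&=(hsv[...,2]>140)&ok&(P[...,2]>.05);print("cap",np.median(P[m],0),m.sum(),P[m].min(0),P[m].max(0))
im,d,cm=D["side"];cv2.imwrite("pics/s2.png",cv2.resize(im[205:260,240:345],None,fx=7,fy=7,interpolation=2)[:,:,::-1])
```

```text
honey ((432.351318359375, -274.26776123046875), (102.44146728515625, 63.797950744628906), 83.63031005859375)
stand [0.54542007 0.05825645 0.05059378] 105.84299857207263
((549.5277709960938, 69.88587188720703), (101.59476470947266, 239.15444946289062), 14.597089767456055)
plane [-0.12986305  0.61202271  0.12567213] slope 32.03209994505543 uphill dir 101.9797199450842 0.0019001515325785467 429
0.15 [    0     0   512   310 39233] [ 0.28 -0.61  0.15] [1.02 0.76 0.55]
0.15 [286  32  46  42 949] [ 0.87 -0.12  0.15] [ 0.9 -0.   0.3]
0.15 [354  50  21  21 189] [ 0.88 -0.22  0.15] [ 0.9  -0.18  0.23]
0.15 [196  59  10  12  83] [0.88 0.2  0.15] [0.89 0.22 0.2 ]
0.15 [334  62   6  10  33] [ 0.87 -0.14  0.15] [ 0.88 -0.13  0.19]
0.15 [193  92  19  25 227] [0.75 0.18 0.15] [0.79 0.23 0.23]
0.15 [121 326  17  44 360] [0.14 0.35 0.15] [0.24 0.38 0.18]
0.15 [   0  349   43   35 1124] [0.15 0.49 0.23] [0.22 0.58 0.37]
0.3 [80 40 11 13 52] [0.86 0.44 0.3 ] [0.89 0.46 0.3 ]
0.3 [   0   87  105   98 4259] [0.54 0.36 0.33] [0.68 0.49 0.55]
0.3 [   0  349   42   35 1087] [0.15 0.49 0.3 ] [0.22 0.58 0.37]
0.5 [  0  87  19  21 240] [0.65 0.47 0.5 ] [0.67 0.49 0.55]
cap [0.45535993 0.31416566 0.10270263] 110 [0.44251182 0.29876483 0.09732283] [0.47076882 0.32821946 0.10841687]
```

View pics/s2.png

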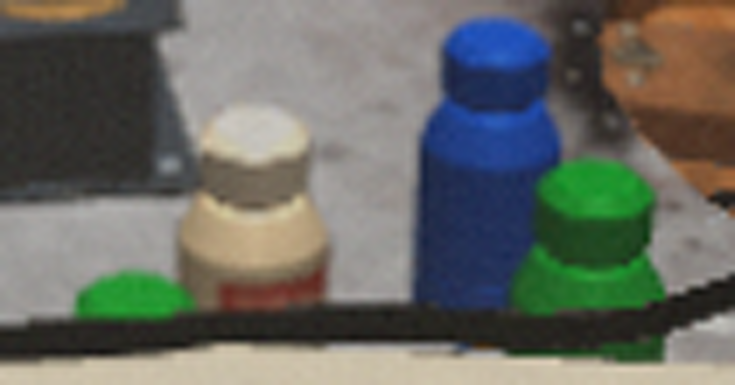

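```bash
cat >> h.py <<'E'
def down(psi_deg,tilt=0):
    p=np.radians(psi_deg);x=np.array([np.cos(p),np.sin(p),0]);z=np.array([0,0,-1.]);y=np.cross(z,x)
    return R.from_matrix(np.c_[x,y,z])*R.from_rotvec([0,np.radians(tilt),0])
def rows(s,pos,rot,grip,step=40,ang=.13,n=None):
    p=np.array(s["tcp_pos"]);r=R.from_quat(s["ee_rot"]);p0=p.copy()
    dv=(r.inv()*rot).as_rotvec()
    N=n or max(1,int(np.ceil(max(np.linalg.norm(pos-p)*1000/step,np.abs(dv).max()/ang))))
    out=[]
    for i in range(N):
        w=((r.inv()*rot).as_rotvec()/(N-i)).round(3)
        t=(r.inv().apply(pos-p)/(N-i)*1000).round(0 if N-i>1 else 1)
        out.append([float(v) for v in (*w,*t,grip)])
        p=p+r.apply(t/1000);r=r*R.from_rotvec(w)
    print(len(out),"rows");print("["+",\n".join(str([round(v,3)+0 for v in o]) for o in out)+"]")
E
python3 - <<'E'
from plant import *; from h import *
s=sense(); rows(s,np.array([.45,.02,.35]),down(100),1)
E
```

```text
17 rows
[[0.0, 0.0, 0.064, -25.0, -28.0, -6.0, 1.0],
[0.0, 0.0, 0.064, -27.0, -26.0, -6.0, 1.0],
[0.0, 0.0, 0.064, -28.0, -24.0, -6.0, 1.0],
[0.0, 0.0, 0.064, -30.0, -22.0, -6.0, 1.0],
[0.0, 0.0, 0.064, -31.0, -20.0, -6.0, 1.0],
[0.0, 0.0, 0.064, -32.0, -18.0, -6.0, 1.0],
[0.0, 0.0, 0.064, -33.0, -16.0, -6.0, 1.0],
[0.0, 0.0, 0.064, -34.0, -14.0, -6.0, 1.0],
[0.0, 0.0, 0.064, -35.0, -12.0, -6.0, 1.0],
[0.0, 0.0, 0.064, -36.0, -10.0, -7.0, 1.0],
[0.0, 0.0, 0.064, -37.0, -7.0, -6.0, 1.0],
[0.0, 0.0, 0.064, -37.0, -5.0, -7.0, 1.0],
[0.0, 0.0, 0.064, -37.0, -3.0, -6.0, 1.0],
[0.0, 0.0, 0.064, -37.0, 0.0, -7.0, 1.0],
[0.0, 0.0, 0.064, -37.0, 2.0, -6.0, 1.0],
[0.0, 0.001, 0.064, -37.0, 4.0, -7.0, 1.0],
[-0.001, 0.0, 0.064, -37.2, 7.0, -6.3, 1.0]]
```

step_arm(steps=[[0,0,0.064,-25,-28,-26,1],[0,0,0.064,-27,-26,-26,1],[0,0,0.064,-28,-24,-16,1],[0,0,0.064,-30,-22,-16,1],[0,0,0.064,-31,-20,-16,1],[0,0,0.064,-32,-18,-6,1],[0,0,0.064,-33,-16,0,1],[0,0,0.064,-34,-14,0,1],[0,0,0.064,-35,-12,0,1],[0,0,0.064,-36,-10,0,1]])

```text
clock: 1.15
tcp_pos: [0.3431, 0.2568, 0.3497]
ee_rot: [0.458, 0.889, 0.0, -0.0]
wrist_force: [0.1, -0.4, -0.2]
grip_width: 0.0922
```

step_arm(steps=[[0,0,0.064,-37,-7,0,1],[0,0,0.064,-37,-5,0,1],[0,0,0.064,-37,-3,0,1],[0,0,0.064,-37,0,0,1],[0,0,0.064,-37,2,0,1],[0,0,0.064,-37,4,0,1],[0,0,0.064,-37,7,0,1],[0,0,0,0,0,0,1],[0,0,0,0,0,0,1]])

```text
clock: 2.05
tcp_pos: [0.45, 0.0199, 0.3496]
ee_rot: [0.643, 0.766, -0.0, -0.0]
wrist_force: [-0.1, 0.6, 0.3]
grip_width: 0.0917
```

Run:
```python
from plant import *; from h import *
import pickle
s=sense();cm=camera_model("wrist");im,d=get_image("wrist");print(s)
pickle.dump((s,im,d,cm),open("w1.pkl","wb"));cv2.imwrite("pics/w1.png",im[:,:,::-1])
```

```text
{'clock': 2.05, 'joint_positions': array([-0.73077334,  0.04337102,  0.60665773,  1.83580115, -0.02593793,
        1.27067813,  0.05634434]), 'qd': array([-0.02221198, -0.00521509, -0.03695039,  0.00577213, -0.00353675,
        0.00159959, -0.00359888]), 'tau': array([ 1.70766279e+00, -3.03685462e+01,  2.37585068e+00, -3.34401333e+01,
        2.13862932e-01, -4.38442337e-03,  9.79520450e-02]), 'tcp_pos': array([0.44996957, 0.01985958, 0.34955965]), 'ee_rot': array([ 6.43290253e-01,  7.65622363e-01, -1.38632905e-04, -1.67107793e-04]), 'wrist_force': array([-0.13062737,  0.58344744,  0.27221532]), 'torque': array([-0.01917791,  0.05164134, -0.00843362]), 'grip_width': 0.09165105661802463}
```

View pics/w1.png

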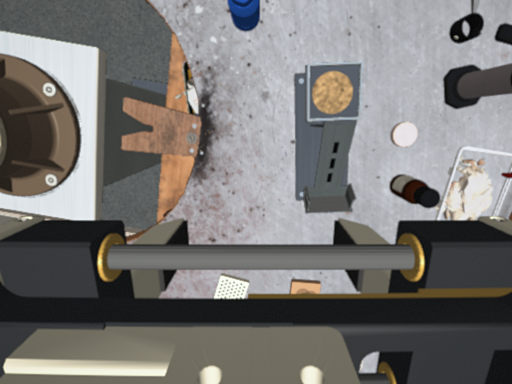

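Run:
```python
from h import *
import pickle
s,im,d,cm=pickle.load(open("w1.pkl","rb"));T=wT(s,cm)
cv2.imwrite("pics/w1c.png",cv2.resize(im[55:220,280:375],None,fx=3.6,fy=3.6,interpolation=2)[:,:,::-1])
v,u=np.mgrid[0:384,0:512];uv=np.c_[u.ravel(),v.ravel()]
_,dd,_=ray(uv,cm,T);P=(T[:3,3]+dd*d.ravel()[:,None]).reshape(384,512,3)
hsv=cv2.cvtColor(im,cv2.COLOR_RGB2HSV)
reg=np.zeros(d.shape,bool);reg[60:215,290:365]=1;ok=reg&(d>0)
m=ok&(hsv[...,1]>100)&(hsv[...,2]>100);m[125:]=0
c=max(cv2.findContours(m.astype(np.uint8),0,1)[0],key=cv2.contourArea);(cx,cy),r=cv2.minEnclosingCircle(c)
print("cork px",cx,cy,r,"z",np.median(P[m][:,2]),"xyz",onz([cx,cy],cm,T,np.median(P[m][:,2])),P[m].mean(0))
bench=P[60:215,230:280].reshape(-1,3);print("bench z",np.median(bench[:,2]))
bp=onz([cx,cy],cm,T,np.median(P[m][:,2]))[0,:2]
yaw=102.5
for it in range(4):
    a=np.radians(yaw);ax=np.array([np.cos(a),np.sin(a)]);ay=np.array([-ax[1],ax[0]])
    x=(P[...,:2]-bp)@ax;y=(P[...,:2]-bp)@ay
    sh=ok&(x>-.145)&(x<-.055)&(abs(y)<.017)
    A=np.c_[P[sh][:,:2],np.ones(sh.sum())];z=P[sh][:,2]
    for _ in range(3):
        k,*_=np.linalg.lstsq(A,z,rcond=None);rr=z-A@k;g=abs(rr)<2.5*np.std(rr);A=A[g];z=z[g]
    yaw2=np.degrees(np.arctan2(k[1],k[0]));print(k,np.degrees(np.arctan(np.hypot(*k[:2]))),yaw2,np.std(rr),len(z))
    break
# side edges of the shelf: per slice in x, extents in y of high points
for x0 in np.arange(-.17,.05,.01):
    q=ok&(abs(x-x0)<.005)&(P[...,2]>.03)
    if q.sum()>5: print(round(x0,3),"y",np.percentile(y[q],[2,98]).round(4),"z",np.percentile(P[q][:,2],[5,50,95]).round(3))
# base plate
q=ok&(P[...,2]<.015)&(hsv[...,2]<110)
print("base y min/max",np.percentile(y[q],[1,99]),"x",np.percentile(x[q],[1,99]))
```

```text
cork px 332.0 92.0 20.880712509155273 z 0.06878300611369831 xyz [[0.53524555 0.14610776 0.06878301]] [0.53521694 0.14599661 0.06879837]
bench z -0.0016663222656135013
[ 1.22848156  0.71771083 -0.65029132] 54.89837803239703 30.294581884138093 0.02871779404887714 1481
-0.17 y [-0.0337  0.0382] z [0.038 0.045 0.07 ]
-0.16 y [-0.0372  0.0394] z [0.04  0.045 0.077]
-0.15 y [-0.0382  0.0391] z [0.046 0.05  0.065]
-0.14 y [-0.036   0.0376] z [0.052 0.055 0.059]
-0.13 y [-0.0201  0.0217] z [0.059 0.062 0.065]
-0.12 y [-0.0207  0.022 ] z [0.065 0.068 0.071]
-0.11 y [-0.0201  0.0218] z [0.071 0.074 0.077]
-0.1 y [-0.0202  0.0218] z [0.077 0.081 0.083]
-0.09 y [-0.0206  0.0216] z [0.083 0.087 0.09 ]
-0.08 y [-0.0207  0.0218] z [0.09  0.093 0.096]
-0.07 y [-0.0205  0.0216] z [0.096 0.099 0.102]
-0.06 y [-0.0206  0.0216] z [0.102 0.105 0.108]
-0.05 y [-0.0207  0.022 ] z [0.069 0.111 0.114]
-0.04 y [-0.0371  0.039 ] z [0.068 0.083 0.116]
-0.03 y [-0.0394  0.0391] z [0.067 0.069 0.082]
-0.02 y [-0.039   0.0391] z [0.067 0.069 0.082]
-0.01 y [-0.0386  0.0391] z [0.067 0.069 0.082]
0.0 y [-0.0384  0.0392] z [0.067 0.069 0.082]
0.01 y [-0.0376  0.039 ] z [0.067 0.069 0.082]
0.02 y [-0.0378  0.039 ] z [0.067 0.069 0.082]
0.03 y [-0.0381  0.039 ] z [0.067 0.069 0.082]
0.04 y [-0.0365  0.0386] z [0.067 0.081 0.083]
base y min/max [-0.04404288  0.04689489] x [-0.17221237  0.03405932]
```

View pics/w1c.png

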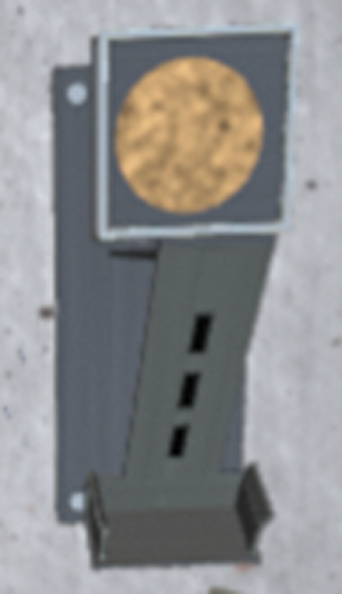

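Run:
```python
from plant import *; from h import *
s=sense(); rows(s,np.array([.51,-.35,.25]),down(95.4),1,step=45)
```

```text
9 rows
[[0.0, 0.0, 0.009, -42.0, -1.0, 11.0, 1.0],
[0.0, 0.0, 0.009, -42.0, 0.0, 11.0, 1.0],
[0.0, 0.0, 0.009, -42.0, 0.0, 11.0, 1.0],
[0.0, 0.0, 0.009, -42.0, 1.0, 11.0, 1.0],
[0.0, 0.0, 0.009, -42.0, 1.0, 11.0, 1.0],
[0.0, 0.0, 0.009, -41.0, 1.0, 11.0, 1.0],
[0.0, 0.0, 0.009, -42.0, 2.0, 11.0, 1.0],
[0.0, 0.0, 0.009, -41.0, 2.0, 11.0, 1.0],
[-0.001, 0.0, 0.009, -41.6, 2.1, 11.4, 1.0]]
```

step_arm(steps=[[0,0,0.009,-42,-1,11,1],[0,0,0.009,-42,0,11,1],[0,0,0.009,-42,0,11,1],[0,0,0.009,-42,1,11,1],[0,0,0.009,-42,1,11,1],[0,0,0.009,-41,1,11,1],[0,0,0.009,-42,2,11,1],[0,0,0.009,-41,2,11,1],[0,0,0.009,-41,2,11,1],[0,0,0,0,0,0,1]])

```text
clock: 3.1
tcp_pos: [0.5088, -0.3538, 0.2487]
ee_rot: [0.675, 0.738, -0.002, -0.001]
wrist_force: [0.7, -0.6, 0.3]
grip_width: 0.092
```

step_arm(steps=[[0,0,0,0,0,0,1]])

```text
clock: 3.2
tcp_pos: [0.5101, -0.3494, 0.2497]
ee_rot: [0.673, 0.74, -0.0, -0.001]
wrist_force: [-0.2, 1.2, 0.5]
grip_width: 0.0921
```

Run:
```python
from plant import *; from h import *
import pickle
s=sense();cm=camera_model("wrist");im,d=get_image("wrist");print(s["tcp_pos"],s["joint_positions"],s["clock"])
pickle.dump((s,im,d,cm),open("w2.pkl","wb"));cv2.imwrite("pics/w2.png",im[:,:,::-1])
T=wT(s,cm);hsv=cv2.cvtColor(im,cv2.COLOR_RGB2HSV)
v,u=np.mgrid[0:384,0:512];uv=np.c_[u.ravel(),v.ravel()]
_,dd,_=ray(uv,cm,T);P=(T[:3,3]+dd*d.ravel()[:,None]).reshape(384,512,3)
for n,c0,h in (("plain",(.587,-.269),.014),("honey",(.432,-.274),.012)):
    m=(d>0)&(np.hypot(P[...,0]-c0[0],P[...,1]-c0[1])<.09)&(P[...,2]>h/2-.001);m[215:]=0
    m=cv2.morphologyEx(m.astype(np.uint8),cv2.MORPH_OPEN,np.ones((5,5)))
    c=max(cv2.findContours(m,0,1)[0],key=cv2.contourArea);z=np.median(P[m>0][:,2])
    print(n,z,"bench",np.median(P[100:200,240:280,2]),cv2.boundingRect(c),cv2.minAreaRect((onz(c[:,0],cm,T,h)[:,:2]*1000).astype(np.float32)))
```

```text
[ 0.51013782 -0.34936737  0.24973044] [ 0.0077606   0.49429796  0.76983039  1.62345081 -0.36577035  1.17581215
  0.95526714] 3.2
plain 0.012465748182742736 bench -0.0016981504446974272 (300, 69, 50, 99) ((588.7005615234375, -271.68963623046875), (60.38705825805664, 127.92405700683594), 5.067380428314209)
honey 0.010362639404558116 bench -0.0016981504446974272 (184, 69, 54, 82) ((434.5751953125, -274.383056640625), (98.38321685791016, 60.1462287902832), 82.82756805419922)
```

View pics/w2.png

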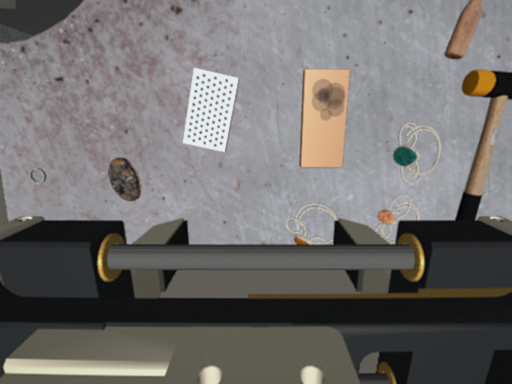

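Run:
```python
from plant import *; from h import *
s=sense(); rows(s,np.array([.588,-.2705,.06]),down(95.2),1,step=45)
```

```text
5 rows
[[0.0, 0.0, 0.001, 14.0, 17.0, 38.0, 1.0],
[0.0, 0.0, 0.001, 14.0, 17.0, 38.0, 1.0],
[0.0, -0.001, 0.001, 14.0, 17.0, 38.0, 1.0],
[0.0, 0.0, 0.001, 14.0, 17.0, 38.0, 1.0],
[0.0, -0.001, 0.001, 14.0, 16.4, 38.2, 1.0]]
```

step_arm(steps=[[0,0,0.001,14,17,38,1],[0,0,0.001,14,17,38,1],[0,-0.001,0.001,14,17,38,1],[0,0,0.001,14,17,38,1],[0,-0.001,0.001,14,16.4,38,1],[0,0,0,0,0,12,1],[0,0,0,0,0,12,1],[0,0,0,0,0,8,1],[0,0,0,0,0,5,1],[0,0,0,0,0,2.5,1]])

```text
clock: 4.25
tcp_pos: [0.5876, -0.2733, 0.0218]
ee_rot: [0.675, 0.738, -0.0, 0.001]
wrist_force: [-0.5, -0.7, 0.1]
grip_width: 0.092
```

step_arm(steps=[[0,0,0,0,0,0,1]])

```text
clock: 4.35
tcp_pos: [0.5876, -0.2732, 0.0217]
ee_rot: [0.675, 0.738, -0.0, 0.001]
wrist_force: [-0.3, 0.7, -0.1]
grip_width: 0.0915
```

step_arm(steps=[[0,0,0,2.5,0,1.5,1],[0,0,0,0,0,0,0.62],[0,0,0,0,0,0,0.5],[0,0,0,0,0,0,0.5],[0,0,0,0,0,0,0.5],[0,0,0,0,0,0,0.5]], grip_force=20)

```text
clock: 4.95
tcp_pos: [0.5876, -0.2702, 0.0198]
ee_rot: [0.675, 0.738, -0.001, 0.001]
wrist_force: [-0.7, -0.1, -0.1]
grip_width: 0.0597
```

```bash
cat >> h.py <<'E'
YAW=102.5;BP=np.array([.5347,.1465]);_a=np.radians(YAW);AX=np.array([np.cos(_a),np.sin(_a),0]);Z=np.array([0,0,1.])
O=np.r_[BP,0]-.167*AX+.040*Z
XS=np.cos(np.radians(32))*AX+np.sin(np.radians(32))*Z;NS=-np.sin(np.radians(32))*AX+np.cos(np.radians(32))*Z;YS=np.cross(NS,XS)
def shelf(x,n,y=0): return O+(x*XS+n*NS+y*YS)/1000
def inshelf(p): q=np.array(p)-O;return np.array([q@XS,q@YS,q@NS])*1000
E
python3 - <<'E'
from plant import *; from h import *
s=sense(); print(O,XS,NS)
s2=dict(s);s2["tcp_pos"]=s["tcp_pos"]+[0,0,.10]
rows(s2,shelf(75,70),down(YAW,32),.5,step=25,ang=.06)
print(shelf(75,70))
E
```

```text
[ 0.57084542 -0.01654143  0.04      ] [-0.1835512   0.82794597  0.52991926] [ 0.11469552 -0.51735806  0.8480481 ]
12 rows
[[0.003, 0.047, -0.01, 23.0, 0.0, -2.0, 0.5],
[0.003, 0.047, -0.011, 23.0, 0.0, -1.0, 0.5],
[0.003, 0.047, -0.01, 23.0, 1.0, 1.0, 0.5],
[0.003, 0.047, -0.011, 23.0, 1.0, 2.0, 0.5],
[0.003, 0.046, -0.01, 23.0, 1.0, 3.0, 0.5],
[0.003, 0.047, -0.011, 23.0, 2.0, 4.0, 0.5],
[0.003, 0.046, -0.01, 23.0, 2.0, 5.0, 0.5],
[0.003, 0.047, -0.011, 23.0, 2.0, 6.0, 0.5],
[0.003, 0.046, -0.01, 23.0, 2.0, 7.0, 0.5],
[0.003, 0.047, -0.011, 22.0, 2.0, 8.0, 0.5],
[0.003, 0.046, -0.01, 22.0, 3.0, 9.0, 0.5],
[0.003, 0.047, -0.011, 21.0, 3.0, 9.5, 0.5]]
[0.56510776 0.00933945 0.13910731]
```

step_arm(steps=[[0,0,0,0,0,-8,0.5],[0,0,0,0,0,-17,0.5],[0,0,0,0,0,-25,0.5],[0,0,0,0,0,-25,0.5],[0,0,0,5,0,-15,0.5],[0,0,0,12,0,-10,0.5]], grip_force=25)

```text
clock: 5.55
tcp_pos: [0.5861, -0.2539, 0.1218]
ee_rot: [0.676, 0.737, -0.0, 0.002]
wrist_force: [-0.1, 0.9, -3.1]
grip_width: 0.0595
```

Run:
```python
from plant import *; from h import *
s=sense(); print(s["tcp_pos"],s["wrist_force"],s["grip_width"],s["joint_positions"])
rows(s,shelf(75,70),down(YAW,32),.5,step=25,ang=.06)
```

```text
[ 0.5860518 -0.2539018  0.1217986] [-0.14715588  0.91964702 -3.10113897] 0.059510382877459966 [-0.11596303  0.65165333  0.6896666   1.71417556 -0.49102996  0.95219483
  0.85094214]
11 rows
[[0.003, 0.051, -0.012, 24.0, 0.0, -2.0, 0.5],
[0.004, 0.051, -0.011, 24.0, 0.0, 0.0, 0.5],
[0.003, 0.051, -0.012, 24.0, 1.0, 1.0, 0.5],
[0.004, 0.051, -0.011, 24.0, 1.0, 2.0, 0.5],
[0.003, 0.051, -0.012, 24.0, 1.0, 3.0, 0.5],
[0.004, 0.051, -0.011, 24.0, 2.0, 4.0, 0.5],
[0.003, 0.051, -0.012, 23.0, 2.0, 6.0, 0.5],
[0.004, 0.051, -0.011, 23.0, 2.0, 7.0, 0.5],
[0.003, 0.051, -0.012, 22.0, 3.0, 8.0, 0.5],
[0.004, 0.051, -0.011, 22.0, 3.0, 9.0, 0.5],
[0.003, 0.051, -0.012, 22.0, 2.7, 10.0, 0.5]]
```

step_arm(steps=[[0.003,0.051,-0.012,24,0,-2,0.5],[0.004,0.051,-0.011,24,0,0,0.5],[0.003,0.051,-0.012,24,1,1,0.5],[0.004,0.051,-0.011,24,1,2,0.5],[0.003,0.051,-0.012,24,1,3,0.5],[0.004,0.051,-0.011,24,2,4,0.5],[0.003,0.051,-0.012,23,2,6,0.5],[0.004,0.051,-0.011,23,2,7,0.5],[0.003,0.051,-0.012,22,3,8,0.5],[0.004,0.051,-0.011,22,3,9,0.5]])

```text
clock: 6.55
tcp_pos: [0.5668, -0.0122, 0.1354]
ee_rot: [0.61, 0.751, 0.158, -0.199]
wrist_force: [0.0, -1.1, -2.2]
grip_width: 0.0601
```

step_arm(steps=[[0.003,0.051,-0.012,22,3,10,0.5],[0,0,0,0,0,0,0.5],[0,0,0,0,0,0,0.5]])

```text
clock: 6.85
tcp_pos: [0.5648, 0.0104, 0.137]
ee_rot: [0.601, 0.75, 0.172, -0.216]
wrist_force: [-0.3, -0.3, -3.1]
grip_width: 0.0599
```

Run:
```python
from plant import *; from h import *
s=sense(); print(s["tcp_pos"],inshelf(s["tcp_pos"]),s["wrist_force"],s["joint_positions"])
print((R.from_quat(s["ee_rot"]).inv()*down(YAW,32)).as_rotvec())
rows(s,shelf(72,40),down(YAW,32),.5,step=10)
for n in ("side","wrist"):
    im,d=get_image(n);cv2.imwrite(f"pics/{n}3.png",(cv2.resize(im[130:260,180:330],None,fx=4,fy=4) if n=="side" else im)[:,:,::-1])
```

```text
[0.5647745  0.01042514 0.13698972] [74.83791145  0.0903786  67.60426028] [-0.25956437 -0.25939532 -3.08096019] [-0.08416889  0.63433826  0.41905299  1.74839285 -0.77042612  1.24979125
  0.93837697]
[-0.00270663 -0.00174404  0.00051598]
3 rows
[[-0.001, -0.001, 0.0, -1.0, 0.0, 9.0, 0.5],
[-0.001, 0.0, 0.0, -1.0, 0.0, 9.0, 0.5],
[-0.001, -0.001, 0.001, -0.9, 0.1, 9.6, 0.5]]
```

View pics/side3.png

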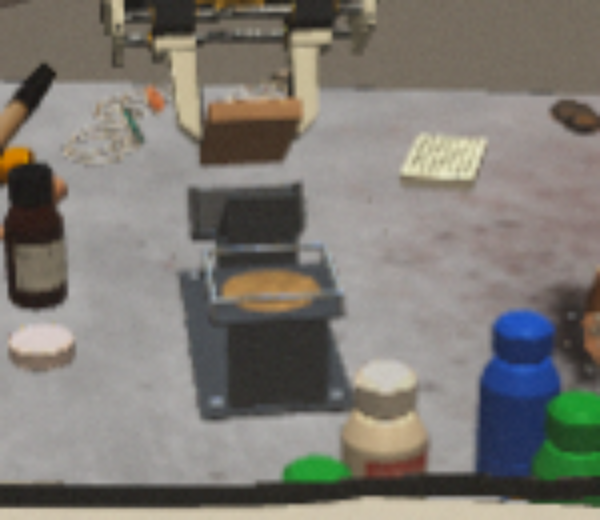

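View pics/wrist3.png

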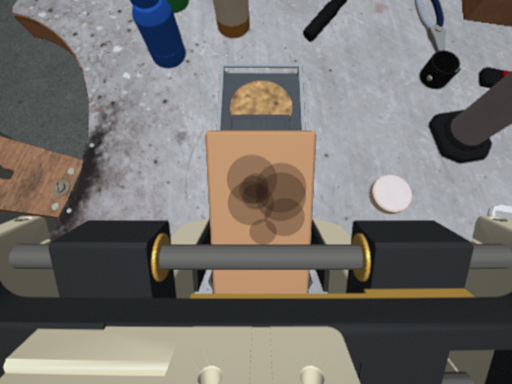

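step_arm(steps=[[-0.001,-0.001,0,-1,0,10,0.5],[-0.001,0,0,-1,0,10,0.5],[-0.001,-0.001,0,-1,0,10,0.5],[0,0,0,0,0,8,0.5],[0,0,0,0,0,4,0.5],[0,0,0,0,0,2,0.5],[0,0,0,0,0,0,0.5]])

```text
clock: 7.65
tcp_pos: [0.5603, 0.0306, 0.0983]
ee_rot: [0.602, 0.75, 0.173, -0.215]
wrist_force: [0.9, -0.6, -2.0]
grip_width: 0.0597
```

```bash
cat > st.py <<'E'
from plant import *; from h import *
s=sense(); f=s["wrist_force"];print(s["clock"],"shelf xyn",inshelf(s["tcp_pos"]).round(1),"F",f.round(1),"F shelf",np.round([f@XS,f@YS,f@NS],1),"g",s["grip_width"].round(4),"rotErr",(R.from_quat(s["ee_rot"]).inv()*down(YAW,32)).as_rotvec().round(4))
E
python3 st.py
```

```text
Traceback (most recent call last):
  File "st.py", line 2, in <module>
    s=sense(); f=s["wrist_force"];print(s["clock"],"shelf xyn",inshelf(s["tcp_pos"]).round(1),"F",f.round(1),"F shelf",np.round([f@XS,f@YS,f@NS],1),"g",s["grip_width"].round(4),"rotErr",(R.from_quat(s["ee_rot"]).inv()*down(YAW,32)).as_rotvec().round(4))
                                                                                                                                                        ^^^^^^^^^^^^^^^^^^^^^
AttributeError: 'float' object has no attribute 'round'
```

```bash
sed -i 's/s\["grip_width"\].round(4)/round(s["grip_width"],4)/' st.py; python3 st.py
```

```text
7.65 shelf xyn [71.9  0.1 23.8] F [ 0.9 -0.6 -2. ] F shelf [-1.7 -0.8 -1.3] g 0.0597 rotErr [0.0007 0.0005 0.0005]
```

step_arm(steps=[[0,0,0,-1,0,1,0.5],[0,0,0,-1,0,1,0.5],[0,0,0,-1,0,0.5,0.5],[0,0,0,-1,0,0,0.5],[0,0,0,0,0,0,0.5]])

```text
clock: 8.15
tcp_pos: [0.5609, 0.0282, 0.0942]
ee_rot: [0.602, 0.75, 0.173, -0.214]
wrist_force: [0.3, -0.4, -3.0]
grip_width: 0.0599
```

```bash
python3 st.py
```

```text
8.15 shelf xyn [67.6  0.1 21.6] F [ 0.3 -0.4 -3. ] F shelf [-2.  -0.2 -2.3] g 0.0599 rotErr [0.001  0.0007 0.0002]
```

step_arm(steps=[[0,0,0,-0.7,0,0.3,0.5],[0,0,0,-0.7,0,0.3,0.5],[0,0,0,-0.4,0,0.3,0.5],[0,0,0,0,0,0,0.5]])

```text
clock: 8.55
tcp_pos: [0.561, 0.0274, 0.0924]
ee_rot: [0.602, 0.75, 0.173, -0.214]
wrist_force: [0.1, 0.5, -1.9]
grip_width: 0.0597
```

```bash
python3 st.py
```

```text
8.55 shelf xyn [66.   0.1 20.5] F [ 0.1  0.5 -1.9] F shelf [-0.6 -0.2 -1.8] g 0.0597 rotErr [0.0008 0.0006 0.0005]
```

step_arm(steps=[[0,0,0,-0.4,0,0.3,0.5],[0,0,0,-0.4,0,0.3,0.5],[0,0,0,0,0,0,0.5]])

```text
clock: 8.85
tcp_pos: [0.5611, 0.0276, 0.0917]
ee_rot: [0.601, 0.75, 0.173, -0.215]
wrist_force: [0.2, 1.6, -0.4]
grip_width: 0.0597
```

```bash
python3 st.py
```

```text
8.85 shelf xyn [65.7 -0.  19.9] F [ 0.2  1.6 -0.4] F shelf [ 1.1 -0.5 -1.2] g 0.0597 rotErr [ 0.0007 -0.0002  0.0008]
```

step_arm(steps=[[0,0,0,-0.2,0,0.3,0.5],[0,0,0,0,0,0.3,0.5],[0,0,0,0,0,0,0.5]])

```text
clock: 9.15
tcp_pos: [0.561, 0.0276, 0.0915]
ee_rot: [0.601, 0.75, 0.173, -0.215]
wrist_force: [-1.9, 1.1, 4.9]
grip_width: 0.0599
```

```bash
python3 st.py
```

```text
9.15 shelf xyn [65.7  0.  19.7] F [-1.9  1.1  4.9] F shelf [3.8 1.7 3.4] g 0.0599 rotErr [ 0.001  -0.0005  0.0009]
```

step_arm(steps=[[0,0,0,0,0,0,0.68],[0,0,0,0,0,0,0.75],[0,0,0,0,0,0,0.8],[0,0,0,0,0,-8,0.8],[0,0,0,0,0,-20,0.8],[0,0,0,0,0,-35,0.9],[0,0,0,0,0,-35,1],[0,0,0,0,0,-10,1],[0,0,0,0,0,0,1]])

```text
clock: 10.05
tcp_pos: [0.5743, -0.0302, 0.1839]
ee_rot: [0.602, 0.75, 0.173, -0.213]
wrist_force: [0.1, 0.6, -0.4]
grip_width: 0.0915
```

Run:
```python
from plant import *; from h import *
import pickle
s=sense();cm=camera_model("wrist");im,d=get_image("wrist");print(s["clock"],s["tcp_pos"],s["wrist_force"],s["joint_positions"])
cv2.imwrite("pics/w4.png",im[:,:,::-1]);T=wT(s,cm)
v,u=np.mgrid[0:384,0:512];uv=np.c_[u.ravel(),v.ravel()]
_,dd,_=ray(uv,cm,T);P=(T[:3,3]+dd*d.ravel()[:,None]);Q=np.c_[(P-O)@XS,(P-O)@YS,(P-O)@NS]*1000
hsv=cv2.cvtColor(im,cv2.COLOR_RGB2HSV).reshape(-1,3)
m=(uv[:,1]<215)&(abs(Q[:,1])<45)&(Q[:,0]>20)&(Q[:,0]<145)&(Q[:,2]>8)&(Q[:,2]<30)
q=Q[m];print(len(q),np.percentile(q,[1,50,99],axis=0).round(1))
k=np.linalg.lstsq(np.c_[q[:,:2],np.ones(len(q))],q[:,2],rcond=None)[0];print("n plane",k)
im,d=get_image("side");cv2.imwrite("pics/s4.png",cv2.resize(im[130:260,180:330],None,fx=4,fy=4)[:,:,::-1])
rows(s,np.array([.4335,-.30,.16]),down(82.8),1,step=40)
```

```text
10.05 [ 0.57425971 -0.030216    0.18394104] [ 0.14425427  0.64950386 -0.3983815 ] [-0.04062369  0.6058139   0.45135261  1.66230033 -0.72328979  1.35903342
  0.91527517]
5540 [[ 41.3 -29.7  11.4]
 [ 87.1  -0.9  13.2]
 [128.   28.8  14.8]]
n plane [ 5.75429796e-06 -2.68646226e-03  1.31409618e+01]
8 rows
[[-0.011, -0.069, 0.042, -26.0, -24.0, -13.0, 1.0],
[-0.012, -0.069, 0.042, -28.0, -23.0, -11.0, 1.0],
[-0.011, -0.069, 0.042, -30.0, -22.0, -10.0, 1.0],
[-0.012, -0.069, 0.042, -31.0, -21.0, -8.0, 1.0],
[-0.011, -0.069, 0.042, -33.0, -19.0, -6.0, 1.0],
[-0.012, -0.069, 0.041, -34.0, -18.0, -3.0, 1.0],
[-0.011, -0.069, 0.042, -34.0, -16.0, -1.0, 1.0],
[-0.012, -0.068, 0.041, -35.4, -14.2, 0.5, 1.0]]
```

View pics/w4.png

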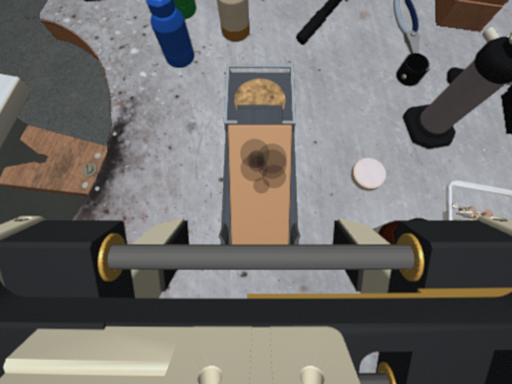

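View pics/s4.png

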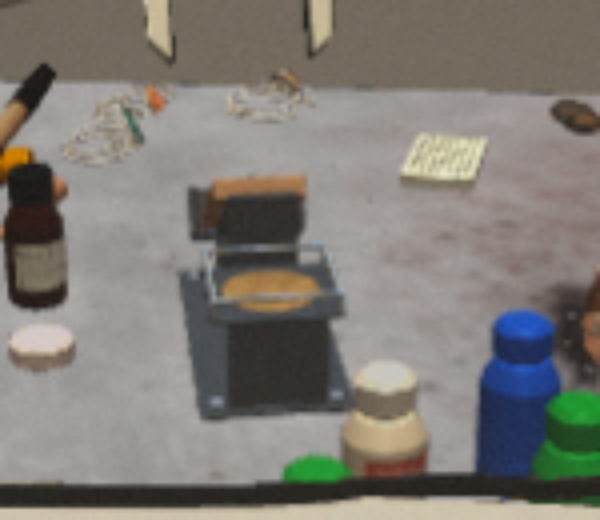

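step_arm(steps=[[-0.011,-0.069,0.042,-26,-24,-13,1],[-0.012,-0.069,0.042,-28,-23,-11,1],[-0.011,-0.069,0.042,-30,-22,-10,1],[-0.012,-0.069,0.042,-31,-21,-8,1],[-0.011,-0.069,0.042,-33,-19,-6,1],[-0.012,-0.069,0.041,-34,-18,-3,1],[-0.011,-0.069,0.042,-34,-16,-1,1],[-0.012,-0.068,0.041,-35,-14,0,1],[0,0,0,0,0,0,1],[0,0,0,0,0,0,1]])

```text
clock: 11.15
tcp_pos: [0.4328, -0.2968, 0.1581]
ee_rot: [0.749, 0.662, -0.001, -0.003]
wrist_force: [-0.6, 0.7, -0.2]
grip_width: 0.0917
```

Run:
```python
from plant import *; from h import *
s=sense();print(s["tcp_pos"],s["joint_positions"])
rows(s,np.array([.4335,-.2745,.04]),down(82.8),1,step=40)
```

```text
[ 0.432834   -0.29678171  0.15814951] [-0.06345791  0.44540451  0.7737948   1.96116315 -0.39544563  0.89659032
  0.79309231]
4 rows
[[-0.001, -0.001, 0.001, 5.0, 0.0, 30.0, 1.0],
[-0.001, -0.001, 0.001, 6.0, -1.0, 29.0, 1.0],
[-0.001, 0.0, 0.0, 6.0, 0.0, 30.0, 1.0],
[-0.002, -0.001, 0.001, 5.0, -0.7, 29.2, 1.0]]
```

step_arm(steps=[[-0.001,-0.001,0.001,5,0,30,1],[-0.001,-0.001,0.001,6,-1,29,1],[-0.001,0,0,6,0,30,1],[-0.002,-0.001,0.001,5,-0.7,22,1],[0,0,0,0,0,12,1],[0,0,0,0,0,8,1],[0,0,0,0,0,4,1],[0,0,0,0,0,2,1],[0,0,0,0,0,0,1]])

```text
clock: 12.05
tcp_pos: [0.4346, -0.2766, 0.0226]
ee_rot: [0.75, 0.661, 0.0, 0.002]
wrist_force: [-0.4, 0.5, 0.8]
grip_width: 0.0917
```

Run:
```python
from plant import *; from h import *
s=sense();print(s["tcp_pos"],s["joint_positions"],s["wrist_force"])
rows(s,np.array([.4335,-.2745,.0198]),down(82.8),1,step=40)
```

```text
[ 0.43455351 -0.27656045  0.02256713] [ 0.04761302  0.62557131  0.58219965  2.0892211  -0.61093239  0.59439109
  0.93552444] [-0.42363083  0.51568783  0.84654533]
1 rows
[[0.003, 0.002, -0.001, 1.9, -1.3, 2.8, 1.0]]
```

step_arm(steps=[[0.003,0.002,0,2,-1.3,2.7,1],[0,0,0,0,0,0,0.65],[0,0,0,0,0,0,0.5],[0,0,0,0,0,0,0.5],[0,0,0,0,0,0,0.5],[0,0,0,0,0,0,0.5]], grip_force=20)

```text
clock: 12.65
tcp_pos: [0.4332, -0.2741, 0.0195]
ee_rot: [0.75, 0.661, -0.0, -0.0]
wrist_force: [-1.1, -0.5, 1.3]
grip_width: 0.0598
```

Run:
```python
from plant import *; from h import *
s=sense();print(s["tcp_pos"],s["grip_width"],s["wrist_force"])
s2=dict(s);s2["tcp_pos"]=s["tcp_pos"]+np.array([0.0,0,.12])
rows(s2,shelf(62,85),down(YAW,32),.5,step=25,ang=.06)
```

```text
[ 0.43320516 -0.27412804  0.01952667] 0.059814719833711366 [-1.12278415 -0.50674883  1.26720454]
12 rows
[[0.008, 0.046, -0.028, 23.0, 8.0, 0.0, 0.5],
[0.008, 0.046, -0.028, 23.0, 9.0, 1.0, 0.5],
[0.008, 0.046, -0.028, 23.0, 10.0, 1.0, 0.5],
[0.008, 0.046, -0.028, 22.0, 10.0, 2.0, 0.5],
[0.008, 0.046, -0.028, 22.0, 11.0, 3.0, 0.5],
[0.008, 0.046, -0.028, 22.0, 12.0, 4.0, 0.5],
[0.008, 0.046, -0.028, 21.0, 12.0, 5.0, 0.5],
[0.008, 0.046, -0.028, 20.0, 13.0, 6.0, 0.5],
[0.008, 0.046, -0.028, 20.0, 14.0, 7.0, 0.5],
[0.008, 0.046, -0.028, 19.0, 14.0, 8.0, 0.5],
[0.008, 0.046, -0.028, 18.0, 15.0, 9.0, 0.5],
[0.008, 0.047, -0.028, 16.9, 15.5, 9.0, 0.5]]
```

step_arm(steps=[[0,0,0,0,0,-8,0.5],[0,0,0,0,0,-17,0.5],[0,0,0,0,0,-25,0.5],[0,0,0,0,0,-30,0.5],[0,0,0,0,0,-25,0.5],[0,0,0,0,0,-15,0.5],[0.008,0.046,-0.028,23,8,0,0.5],[0.008,0.046,-0.028,23,9,1,0.5]], grip_force=25)

```text
clock: 13.45
tcp_pos: [0.4555, -0.2298, 0.1407]
ee_rot: [0.731, 0.681, 0.03, -0.037]
wrist_force: [1.1, 0.1, -2.2]
grip_width: 0.0598
```

step_arm(steps=[[0.008,0.046,-0.028,23,10,1,0.5],[0.008,0.046,-0.028,22,10,2,0.5],[0.008,0.046,-0.028,22,11,3,0.5],[0.008,0.046,-0.028,22,12,4,0.5],[0.008,0.046,-0.028,21,12,5,0.5],[0.008,0.046,-0.028,20,13,6,0.5],[0.008,0.046,-0.028,20,14,7,0.5],[0.008,0.046,-0.028,19,14,8,0.5],[0.008,0.046,-0.028,18,15,9,0.5],[0.008,0.046,-0.028,17,15,9,0.5]])

```text
clock: 14.45
tcp_pos: [0.569, -0.0085, 0.1453]
ee_rot: [0.601, 0.75, 0.172, -0.215]
wrist_force: [-0.9, -0.4, -1.9]
grip_width: 0.0594
```

step_arm(steps=[[0,0,0,0,0,0,0.5],[0,0,0,0,0,0,0.5]])

```text
clock: 14.65
tcp_pos: [0.5685, -0.0096, 0.1447]
ee_rot: [0.602, 0.75, 0.171, -0.215]
wrist_force: [-0.2, -0.4, -0.8]
grip_width: 0.0593
```

```bash
python3 st.py
python3 - <<'E'
from plant import *; from h import *
s=sense();print(s["joint_positions"])
rows(s,shelf(57,45),down(YAW,32),.5,step=10)
im,d=get_image("wrist");cv2.imwrite("pics/w5.png",im[:,:,::-1])
cm=camera_model("wrist");T=wT(s,cm)
v,u=np.mgrid[0:384,0:512];uv=np.c_[u.ravel(),v.ravel()];_,dd,_=ray(uv,cm,T);P=(T[:3,3]+dd*d.ravel()[:,None])
M=R.from_quat(s["ee_rot"]).inv().apply(P-s["tcp_pos"])*1000
m=(uv[:,1]<215)&(abs(M[:,1])<45)&(M[:,2]>-5)&(M[:,2]<15)&(M[:,0]<70);q=M[m];print(len(q),np.percentile(q,[1,50,99],axis=0).round(1))
E
```

```text
14.65 shelf xyn [61.7  0.8 85. ] F [-0.2 -0.4 -0.8] F shelf [-0.7  0.3 -0.6] g 0.0593 rotErr [-0.0015  0.0019 -0.0006]
[-0.05221101  0.6344176   0.4175315   1.71980812 -0.74851914  1.27575714
  0.93789841]
5 rows
[[0.0, 0.0, 0.0, -1.0, 0.0, 8.0, 0.5],
[0.0, 0.0, 0.0, -1.0, 0.0, 8.0, 0.5],
[0.0, 0.001, 0.0, -1.0, 0.0, 8.0, 0.5],
[-0.001, 0.0, 0.0, -1.0, 0.0, 8.0, 0.5],
[0.0, 0.001, -0.001, -0.6, 0.9, 8.0, 0.5]]
6258 [[ 15.3 -28.9   7.1]
 [ 33.1   0.2   8.6]
 [ 48.9  29.4  13.5]]
```

View pics/w5.png

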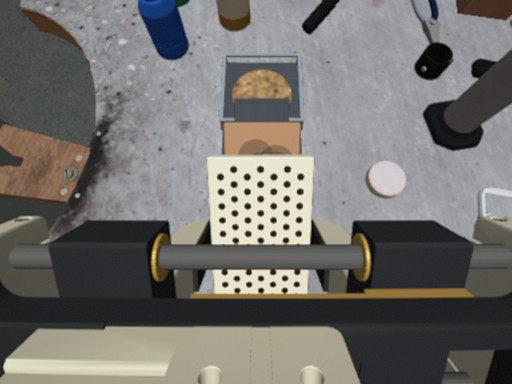

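step_arm(steps=[[0,0,0,-1,0,9,0.5],[0,0,0,-1,0.5,10,0.5],[0,0.001,0,-1,0.4,10,0.5],[-0.001,0,0,-1,0,9,0.5],[0,0.001,-0.001,0,0,5,0.5],[0,0,0,0,0,2.5,0.5],[0,0,0,0,0,0,0.5]])

```text
clock: 15.4
tcp_pos: [0.565, 0.0114, 0.1039]
ee_rot: [0.601, 0.75, 0.173, -0.215]
wrist_force: [0.1, 0.2, -0.9]
grip_width: 0.06
```

```bash
python3 st.py
```

```text
15.4 shelf xyn [58.1 -0.3 39.1] F [ 0.1  0.2 -0.9] F shelf [-0.4 -0.1 -0.9] g 0.06 rotErr [-0.0001 -0.0015  0.0007]
```

step_arm(steps=[[0,0,0,-1.5,0,1.3,0.5],[0,-0.001,0,-1.5,0,1.3,0.5],[0,0,0,-1.3,0,0.7,0.5],[0,0,0,-0.8,0,0.5,0.5],[0,0,0,0,0,0,0.5]])

```text
clock: 15.9
tcp_pos: [0.5656, 0.0089, 0.0982]
ee_rot: [0.601, 0.75, 0.173, -0.215]
wrist_force: [0.5, 0.4, -0.3]
grip_width: 0.0593
```

```bash
python3 st.py
```

```text
15.9 shelf xyn [52.8 -0.4 35.6] F [ 0.5  0.4 -0.3] F shelf [ 0.1 -0.6 -0.4] g 0.0593 rotErr [ 0.0004 -0.0003  0.0006]
```

step_arm(steps=[[0,0,0,-0.7,0,0.5,0.5],[0,0,0,-0.7,0,0.5,0.5],[0,0,0,-0.5,0,0.3,0.5],[0,0,0,0,0,0,0.5]])

```text
clock: 16.3
tcp_pos: [0.5658, 0.0081, 0.0961]
ee_rot: [0.601, 0.75, 0.173, -0.215]
wrist_force: [-0.4, 0.0, -0.7]
grip_width: 0.0598
```

```bash
python3 st.py
```

```text
16.3 shelf xyn [51.  -0.4 34.2] F [-0.4  0.  -0.7] F shelf [-0.3  0.4 -0.6] g 0.0598 rotErr [ 0.0003 -0.0004  0.0007]
```

step_arm(steps=[[0,0,0,-0.5,0,0.3,0.5],[0,0,0,-0.4,0,0.3,0.5],[0,0,0,0,0,0,0.5]])

```text
clock: 16.6
tcp_pos: [0.5659, 0.0076, 0.0951]
ee_rot: [0.601, 0.75, 0.173, -0.215]
wrist_force: [0.2, 0.3, -2.0]
grip_width: 0.0593
```

```bash
python3 st.py
```

```text
16.6 shelf xyn [50.1 -0.4 33.6] F [ 0.2  0.3 -2. ] F shelf [-0.8 -0.2 -1.8] g 0.0593 rotErr [ 0.0003 -0.0003  0.0007]
```

step_arm(steps=[[0,0,0,-0.4,0,0.2,0.5],[0,0,0,-0.3,0,0.2,0.5],[0,0,0,0,0,0,0.5]])

```text
clock: 16.9
tcp_pos: [0.5661, 0.0074, 0.0949]
ee_rot: [0.601, 0.75, 0.173, -0.215]
wrist_force: [-0.5, -0.5, 5.2]
grip_width: 0.0594
```

```bash
python3 st.py
```

```text
16.9 shelf xyn [49.8 -0.5 33.6] F [-0.5 -0.5  5.2] F shelf [2.5 0.6 4.6] g 0.0594 rotErr [ 0.0007 -0.0008  0.0011]
```

step_arm(steps=[[0,0,0,-0.4,0,-0.2,0.5],[0,0,0,0,0,0,0.5]])

```text
clock: 17.1
tcp_pos: [0.5661, 0.0074, 0.0948]
ee_rot: [0.601, 0.75, 0.173, -0.215]
wrist_force: [-2.3, 0.6, 5.2]
grip_width: 0.0597
```

```bash
python3 st.py
```

```text
17.1 shelf xyn [49.7 -0.5 33.6] F [-2.3  0.6  5.2] F shelf [3.7 2.1 3.8] g 0.0597 rotErr [ 0.0004 -0.0014  0.0012]
```

Both contacts are felt (stop and the tile below). Release.

step_arm(steps=[[0,0,0,0,0,0,0.68],[0,0,0,0,0,0,0.75],[0,0,0,0,0,0,0.8],[0,0,0,0,0,-8,0.8],[0,0,0,0,0,-20,0.8],[0,0,0,0,0,-35,0.9],[0,0,0,0,0,-35,1],[0,0,0,0,0,-25,1],[0,0,0,0,0,0,1]])

```text
clock: 18.0
tcp_pos: [0.5818, -0.0604, 0.2019]
ee_rot: [0.602, 0.75, 0.174, -0.212]
wrist_force: [1.0, 0.2, -0.7]
grip_width: 0.0913
```

Run:
```python
from plant import *; from h import *
import pickle
s=sense();cm=camera_model("wrist");im,d=get_image("wrist");print(s["clock"],s["tcp_pos"],s["wrist_force"],s["joint_positions"])
cv2.imwrite("pics/w6.png",im[:,:,::-1]);T=wT(s,cm)
v,u=np.mgrid[0:384,0:512];uv=np.c_[u.ravel(),v.ravel()]
_,dd,_=ray(uv,cm,T);P=(T[:3,3]+dd*d.ravel()[:,None]);Q=np.c_[(P-O)@XS,(P-O)@YS,(P-O)@NS]*1000
for lo,hi in((8,17),(21,30)):
  m=(uv[:,1]<215)&(abs(Q[:,1])<45)&(Q[:,0]>20)&(Q[:,0]<145)&(Q[:,2]>lo)&(Q[:,2]<hi)
  q=Q[m];print(len(q),np.percentile(q,[1,50,99],axis=0).round(1))
  k=np.linalg.lstsq(np.c_[q[:,:2],np.ones(len(q))],q[:,2],rcond=None)[0];print("n plane",k)
im,d=get_image("side");cv2.imwrite("pics/s6.png",cv2.resize(im[130:260,180:330],None,fx=4,fy=4)[:,:,::-1])
```

```text
18.0 [ 0.5817748  -0.06038228  0.20189501] [ 1.00764163  0.23692321 -0.70773177] [ 0.00657884  0.61086778  0.45232527  1.59940692 -0.69925125  1.41706353
  0.91405491]
1764 [[ 24.4 -30.4  10.7]
 [113.4  -0.   13.1]
 [128.3  29.5  15.1]]
n plane [-1.18315584e-03 -1.32109686e-03  1.31669441e+01]
4333 [[ 20.6 -30.6  23.1]
 [ 61.2  -0.9  25. ]
 [ 98.8  28.7  27. ]]
n plane [-2.89346030e-03 -1.20303736e-03  2.52135763e+01]
```

View pics/w6.png

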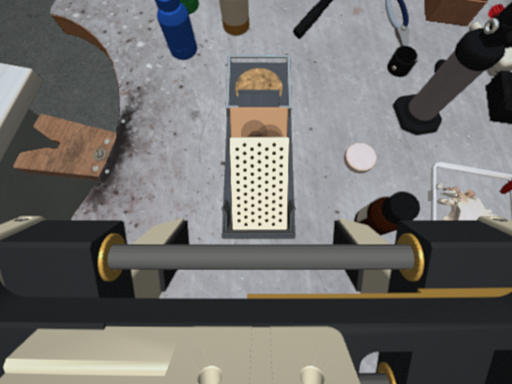

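View pics/s6.png

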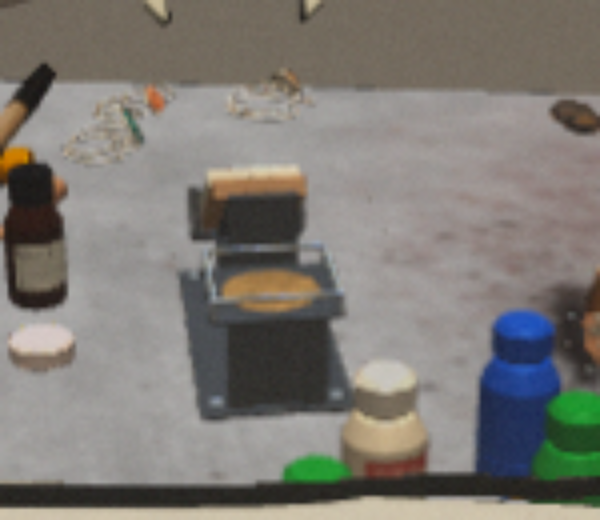

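Run:
```python
from plant import *; from h import *
s=sense(); rows(s,np.array([.45,.20,.30]),down(103),1,step=42)
```

```text
8 rows
[[0.0, -0.07, -0.001, 36.0, -9.0, 8.0, 1.0],
[0.001, -0.07, -0.001, 37.0, -9.0, 5.0, 1.0],
[0.0, -0.07, -0.001, 37.0, -9.0, 3.0, 1.0],
[0.001, -0.07, -0.001, 37.0, -9.0, 0.0, 1.0],
[0.0, -0.07, -0.001, 37.0, -9.0, -3.0, 1.0],
[0.001, -0.069, -0.001, 37.0, -8.0, -5.0, 1.0],
[0.0, -0.07, -0.001, 36.0, -9.0, -8.0, 1.0],
[0.001, -0.069, -0.001, 36.3, -8.4, -10.0, 1.0]]
```

step_arm(steps=[[0,-0.07,-0.001,36,-9,8,1],[0.001,-0.07,-0.001,37,-9,5,1],[0,-0.07,-0.001,37,-9,3,1],[0.001,-0.07,-0.001,37,-9,0,1],[0,-0.07,-0.001,37,-9,-3,1],[0.001,-0.069,-0.001,37,-8,-5,1],[0,-0.07,-0.001,36,-9,-8,1],[0.001,-0.069,-0.001,36,-8,-10,1],[0,0,0,0,0,0,1],[0,0,0,0,0,0,1]])

```text
clock: 19.1
tcp_pos: [0.4487, 0.2022, 0.2992]
ee_rot: [0.62, 0.785, -0.001, -0.001]
wrist_force: [0.3, -1.0, 0.3]
grip_width: 0.0915
```

Run:
```python
from plant import *; from h import *
import pickle
s=sense();cm=camera_model("wrist");im,d=get_image("wrist");print(s["clock"],s["tcp_pos"],s["joint_positions"])
pickle.dump((s,im,d,cm),open("w7.pkl","wb"));cv2.imwrite("pics/w7.png",im[:,:,::-1]);T=wT(s,cm)
v,u=np.mgrid[0:384,0:512];uv=np.c_[u.ravel(),v.ravel()]
_,dd,_=ray(uv,cm,T);P=(T[:3,3]+dd*d.ravel()[:,None]).reshape(384,512,3)
hsv=cv2.cvtColor(im,cv2.COLOR_RGB2HSV)
m=(d>0)&(P[...,2]>.088)&(P[...,2]<.2);m[215:]=0;m[:,:150]=m[:,:150]
n,lab,st,ce=cv2.connectedComponentsWithStats(m.astype(np.uint8))
for i in range(1,n):
    if st[i,4]>40:
        q=P[lab==i];print(st[i],"col",np.median(im[lab==i],0),"z",np.percentile(q[:,2],[50,98]).round(4),"mid",((np.percentile(q,2,axis=0)+np.percentile(q,98,axis=0))/2).round(4),"span",np.ptp(q,axis=0).round(3))
```

```text
19.1 [0.44872327 0.20221818 0.29916312] [-0.9198307   0.16933144  0.46014374  1.82979428 -0.08311315  1.16306336
 -0.19903115]
[ 61   0  28   7 124] col [14.5 15.  14. ] z [0.0954 0.104 ] mid [0.1977 0.3496 0.0962] span [0.024 0.01  0.017]
[320   0  31  21 522] col [ 46. 144.  65.] z [0.0992 0.1019] mid [0.4848 0.4068 0.0956] span [0.033 0.022 0.014]
[200  30  30  32 745] col [ 77. 179.  97.] z [0.0996 0.102 ] mid [0.3615 0.3386 0.0964] span [0.034 0.033 0.015]
[276  75  28  30 624] col [217. 218. 217.] z [0.1    0.1021] mid [0.4585 0.312  0.0985] span [0.032 0.033 0.013]
[207 118  27  27 574] col [ 68. 124. 228.] z [0.0997 0.1019] mid [0.3867 0.2454 0.0978] span [0.033 0.032 0.014]
[478 211  20   4  54] col [76. 70. 70.] z [0.0928 0.1015] mid [0.7636 0.2222 0.0949] span [0.019 0.008 0.014]
```

View pics/w7.png

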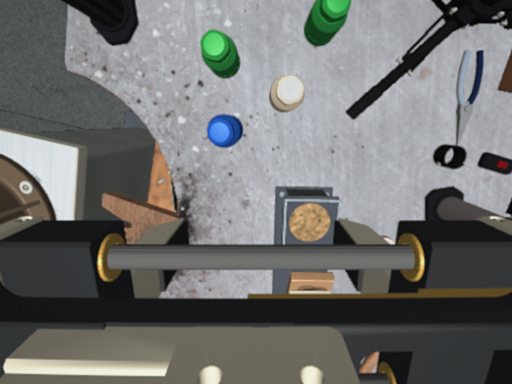

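Run:
```python
from h import *
from plant import *
import pickle
s,im,d,cm=pickle.load(open("w7.pkl","rb"));T=wT(s,cm)
cv2.imwrite("pics/w7c.png",cv2.resize(im[10:160,180:360],None,fx=4,fy=4,interpolation=2)[:,:,::-1])
v,u=np.mgrid[0:384,0:512];uv=np.c_[u.ravel(),v.ravel()]
_,dd,_=ray(uv,cm,T);P=(T[:3,3]+dd*d.ravel()[:,None])
for nm,c in(("flux",(.458,.3122)),):
  r=np.hypot(P[:,0]-c[0],P[:,1]-c[1])
  for z in np.arange(.03,.105,.006):
    m=(abs(P[:,2]+.0017-z)<.003)&(r<.035)
    if m.sum()>3: print(nm,z.round(3),m.sum(),np.percentile(r[m],[10,50,90]).round(4))
s=sense()
rows(s,np.array([.4575,.3125,.155]),down(103),.85,step=42)
```

```text
flux 0.03 11 [0.0215 0.0216 0.0223]
flux 0.036 6 [0.0216 0.0216 0.0219]
flux 0.042 5 [0.0216 0.0217 0.0219]
flux 0.048 8 [0.0216 0.0217 0.0218]
flux 0.054 11 [0.0217 0.0219 0.022 ]
flux 0.06 9 [0.0216 0.0218 0.0219]
flux 0.066 97 [0.0204 0.0211 0.0223]
flux 0.072 162 [0.0173 0.0189 0.0202]
flux 0.078 51 [0.0156 0.0163 0.0172]
flux 0.084 4 [0.0154 0.0156 0.0161]
flux 0.09 11 [0.0154 0.016  0.0162]
flux 0.096 73 [0.0147 0.0156 0.0166]
flux 0.102 548 [0.0047 0.0107 0.0145]
5 rows
[[-0.001, 0.0, 0.0, 21.0, 7.0, 29.0, 0.85],
[0.0, 0.0, 0.001, 22.0, 7.0, 29.0, 0.85],
[-0.001, 0.0, 0.0, 21.0, 7.0, 29.0, 0.85],
[0.0, 0.0, 0.001, 22.0, 6.0, 29.0, 0.85],
[-0.001, 0.0, 0.0, 21.4, 6.5, 28.0, 0.85]]
```

View pics/w7c.png

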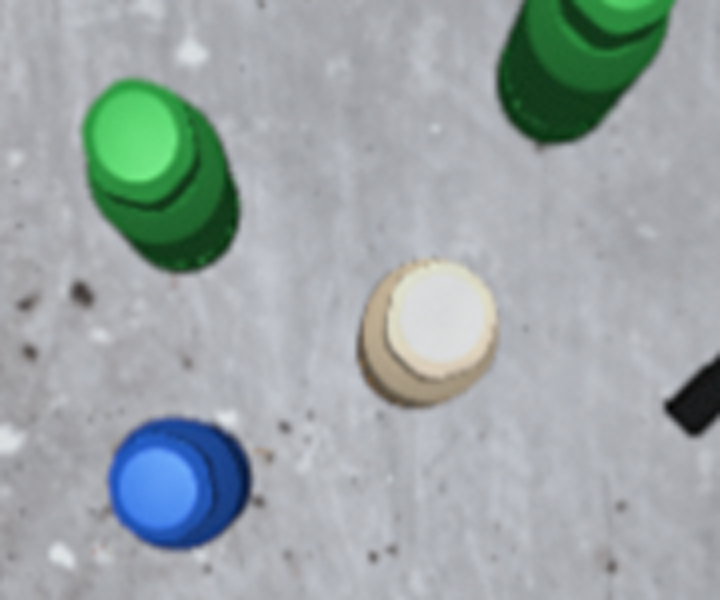

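step_arm(steps=[[-0.001,0,0,21,7,29,0.85],[0,0,0.001,22,7,29,0.85],[-0.001,0,0,21,7,29,0.85],[0,0,0.001,22,7,29,0.85],[-0.001,0,0,22,7,28,0.85],[0,0,0,0,0,10,0.85],[0,0,0,0,0,0,0.85]])

```text
clock: 19.85
tcp_pos: [0.4598, 0.3108, 0.1439]
ee_rot: [0.624, 0.781, -0.001, 0.0]
wrist_force: [0.3, -0.5, 0.5]
grip_width: 0.078
```

Run:
```python
from plant import *; from h import *
s=sense();print(s["tcp_pos"],s["wrist_force"],s["grip_width"])
rows(s,np.array([.458,.313,.058]),down(103),.85,step=20)
```

```text
[0.45980091 0.31075403 0.14385642] [ 0.31674218 -0.497722    0.47378356] 0.07800842429707937
5 rows
[[0.0, 0.0, -0.001, 1.0, 0.0, 17.0, 0.85],
[0.0, 0.001, -0.001, 0.0, 0.0, 17.0, 0.85],
[-0.001, 0.0, -0.001, 1.0, 0.0, 17.0, 0.85],
[0.0, 0.001, 0.0, 0.0, -1.0, 17.0, 0.85],
[-0.001, 0.0, -0.001, 0.7, -0.1, 17.9, 0.85]]
```

step_arm(steps=[[0,0,-0.001,1,-1,15,0.85],[0,0.001,-0.001,1,0,17,0.85],[-0.001,0,-0.001,0.7,0,17,0.85],[0,0.001,0,0,0,17,0.85],[-0.001,0,-0.001,0,0,12,0.85],[0,0,0,0,0,5,0.85],[0,0,0,0,0,2,0.85],[0,0,0,0,0,0,0.85]])

```text
clock: 20.65
tcp_pos: [0.4592, 0.3157, 0.0615]
ee_rot: [0.622, 0.783, 0.003, 0.0]
wrist_force: [-0.5, -0.7, -0.1]
grip_width: 0.078
```

Run:
```python
from plant import *; from h import *
s=sense();print(s["tcp_pos"],s["wrist_force"],s["grip_width"])
rows(s,np.array([.458,.313,.058]),down(103),.85,step=20)
```

```text
[0.45920764 0.31571148 0.06150198] [-0.52318597 -0.69795536 -0.1387847 ] 0.07797496366137358
1 rows
[[0.005, -0.003, 0.002, -2.4, -1.8, 3.5, 0.85]]
```

step_arm(steps=[[0.005,-0.003,0.002,-2.4,-1.8,3,0.85],[0,0,0,0,0,0,0.6],[0,0,0,0,0,0,0.45],[0,0,0,0,0,0,0.4],[0,0,0,0,0,0,0.4],[0,0,0,0,0,0,0.4]], grip_force=20)

```text
clock: 21.25
tcp_pos: [0.4576, 0.3133, 0.0581]
ee_rot: [0.622, 0.783, -0.0, -0.0]
wrist_force: [-0.2, 0.4, 0.1]
grip_width: 0.0446
```

Run:
```python
from plant import *; from h import *
s=sense();print(s["tcp_pos"],s["wrist_force"],s["grip_width"],s["joint_positions"])
im,d=get_image("wrist");cv2.imwrite("pics/w8.png",im[:,:,::-1])
```

```text
[0.45761252 0.31328225 0.05808227] [-0.15074085  0.41465893  0.05598613] 0.04456405620074152 [-0.9278601   0.56101839  0.32356328  1.95422521 -0.2764461   0.66946949
 -0.20484822]
```

View pics/w8.png

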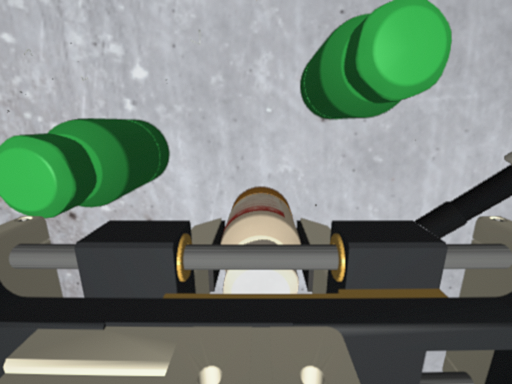

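step_arm(steps=[[0,0,0,0,0,-8,0.4],[0,0,0,0,0,-17,0.4],[0,0,0,0,0,-25,0.4],[0,0,0,0,0,-30,0.4],[0,0,0,0,0,-30,0.4],[0,0,0,0,0,-25,0.4],[0,0,0,0,0,-10,0.4],[0,0,0,0,0,0,0.4]], grip_force=25)

```text
clock: 22.1
tcp_pos: [0.4582, 0.3136, 0.2042]
ee_rot: [0.622, 0.783, 0.001, -0.0]
wrist_force: [0.1, -0.5, -2.4]
grip_width: 0.0447
```

Run:
```python
from plant import *; from h import *
s=sense();print(s["tcp_pos"],s["wrist_force"],s["grip_width"])
rows(s,np.r_[BP,.19],down(YAW),.4,step=22)
```

```text
[0.45819014 0.31359122 0.20423439] [ 0.05832473 -0.52191396 -2.40213763] 0.044693731848216796
9 rows
[[0.0, 0.0, 0.001, -20.0, 4.0, 2.0, 0.4],
[0.0, 0.0, 0.001, -20.0, 4.0, 2.0, 0.4],
[0.0, 0.0, 0.001, -20.0, 4.0, 1.0, 0.4],
[0.0, 0.0, 0.001, -20.0, 4.0, 2.0, 0.4],
[0.0, 0.0, 0.001, -20.0, 4.0, 1.0, 0.4],
[0.0, 0.0, 0.001, -20.0, 4.0, 2.0, 0.4],
[0.0, 0.0, 0.001, -20.0, 5.0, 1.0, 0.4],
[0.001, -0.001, 0.001, -20.0, 4.0, 2.0, 0.4],
[0.0, 0.0, 0.001, -19.9, 4.6, 1.1, 0.4]]
```

step_arm(steps=[[0,0,0.001,-12,2,2,0.4],[0,0,0.001,-20,4,2,0.4],[0,0,0.001,-20,4,1,0.4],[0,0,0.001,-20,4,2,0.4],[0,0,0.001,-20,4,1,0.4],[0,0,0.001,-20,4,2,0.4],[0,0,0.001,-20,5,1,0.4],[0.001,-0.001,0.001,-20,4,2,0.4],[0,0,0.001,-18,4,1,0.4],[0,0,0,-10,3,0,0.4]])

```text
clock: 23.1
tcp_pos: [0.5342, 0.1429, 0.1873]
ee_rot: [0.627, 0.779, -0.003, -0.0]
wrist_force: [-0.4, -0.4, -2.2]
grip_width: 0.0447
```

step_arm(steps=[[0,0,0,0,0,0,0.4],[0,0,0,0,0,0,0.4]])

```text
clock: 23.3
tcp_pos: [0.534, 0.1463, 0.1883]
ee_rot: [0.626, 0.78, -0.002, -0.001]
wrist_force: [0.7, 0.5, -1.5]
grip_width: 0.0444
```

Run:
```python
from plant import *; from h import *
s=sense();print(s["tcp_pos"],s["wrist_force"],s["grip_width"])
rows(s,np.r_[BP,.14],down(YAW),.4,step=12)
im,d=get_image("side");cv2.imwrite("pics/s9.png",cv2.resize(im[120:260,180:330],None,fx=4,fy=4)[:,:,::-1])
im,d=get_image("wrist");cv2.imwrite("pics/w9.png",im[:,:,::-1])
cm=camera_model("side");T=cm["pose"]
```

```text
[0.53400999 0.14632051 0.18832512] [ 0.67673305  0.49837391 -1.53733863] 0.044361239288755634
5 rows
[[-0.001, 0.0, 0.0, 0.0, 0.0, 10.0, 0.4],
[-0.001, 0.0, 0.0, 0.0, 0.0, 10.0, 0.4],
[0.0, 0.0, 0.0, 0.0, 0.0, 9.0, 0.4],
[-0.001, 0.001, 0.0, 0.0, 0.0, 10.0, 0.4],
[0.0, 0.0, 0.0, 0.1, 0.8, 9.3, 0.4]]
```

View pics/s9.png

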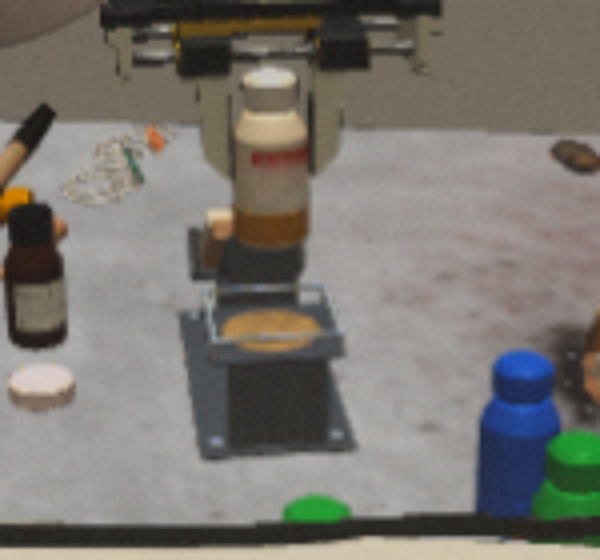

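View pics/w9.png

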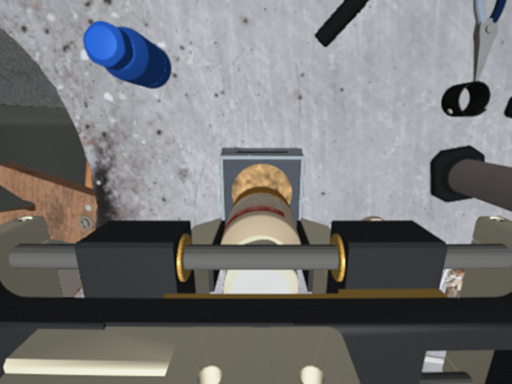

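step_arm(steps=[[-0.001,0,0,0,0,10,0.4],[-0.001,0,0,0,0.4,12,0.4],[0,0,0,0,0.4,12,0.4],[-0.001,0.001,0,0,0,11,0.4],[0,0,0,0,0,6,0.4],[0,0,0,0,0,3,0.4],[0,0,0,0,0,1,0.4],[0,0,0,0,0,0,0.4]])

```text
clock: 24.2
tcp_pos: [0.5355, 0.1461, 0.1342]
ee_rot: [0.626, 0.78, 0.001, 0.001]
wrist_force: [-0.0, 0.3, -1.4]
grip_width: 0.0449
```

step_arm(steps=[[0,0,0,0,0,0.8,0.4],[0,0,0,0,0,0.7,0.4],[0,0,0,0,0,0,0.4]])

```text
clock: 24.5
tcp_pos: [0.5353, 0.1463, 0.1327]
ee_rot: [0.626, 0.78, 0.001, 0.0]
wrist_force: [0.8, -0.1, -1.7]
grip_width: 0.0443
```

step_arm(steps=[[0,0,0,0,0,1,0.4],[0,0,0,0,0,1,0.4],[0,0,0,0,0,1,0.4],[0,0,0,0,0,0,0.4]])

```text
clock: 24.9
tcp_pos: [0.5352, 0.1462, 0.1293]
ee_rot: [0.626, 0.78, 0.0, 0.0]
wrist_force: [-0.2, 0.4, -1.2]
grip_width: 0.0448
```

step_arm(steps=[[0,0,0,0,0,0.6,0.4],[0,0,0,0,0,0,0.4]])

```text
clock: 25.1
tcp_pos: [0.5353, 0.1461, 0.1289]
ee_rot: [0.626, 0.78, 0.0, 0.0]
wrist_force: [0.1, -0.8, -1.1]
grip_width: 0.045
```

step_arm(steps=[[0,0,0,0,0,0.5,0.4],[0,0,0,0,0,0,0.4]])

```text
clock: 25.3
tcp_pos: [0.5353, 0.1462, 0.1284]
ee_rot: [0.626, 0.78, 0.0, 0.0]
wrist_force: [0.3, -0.1, -1.1]
grip_width: 0.0447
```

step_arm(steps=[[0,0,0,0,0,0.5,0.4],[0,0,0,0,0,0,0.4]])

```text
clock: 25.5
tcp_pos: [0.5353, 0.1462, 0.1281]
ee_rot: [0.626, 0.78, 0.0, 0.0]
wrist_force: [-1.0, 0.3, 1.3]
grip_width: 0.0445
```

step_arm(steps=[[0,0,0,0,0,0.4,0.4],[0,0,0,0,0,0,0.4]])

```text
clock: 25.7
tcp_pos: [0.5354, 0.1462, 0.1281]
ee_rot: [0.626, 0.78, 0.001, 0.0]
wrist_force: [-2.2, -1.3, 7.2]
grip_width: 0.0452
```

step_arm(steps=[[0,0,0,0,0,-0.3,0.5],[0,0,0,0,0,0,0.6],[0,0,0,0,0,0,0.75],[0,0,0,0,0,0,0.75],[0,0,0,0,0,-10,0.75],[0,0,0,0,0,-25,0.75],[0,0,0,0,0,-35,0.75],[0,0,0,0,0,-40,0.75],[0,0,0,-10,0,-40,0.9],[0,0,0,-30,0,-20,1]])

```text
clock: 26.7
tcp_pos: [0.5445, 0.1098, 0.3019]
ee_rot: [0.624, 0.781, 0.003, 0.001]
wrist_force: [0.7, -0.1, -0.6]
grip_width: 0.0811
```

step_arm(steps=[[0,0,0,-40,-20,-10,1],[0,0,0,-40,-20,0,1],[0,0,0,-40,-20,0,1],[0,0,0,-20,0,0,1],[0,0,0,0,0,0,1],[0,0,0,0,0,0,1]])

```text
clock: 27.3
tcp_pos: [0.5155, -0.0424, 0.3083]
ee_rot: [0.626, 0.78, 0.001, 0.0]
wrist_force: [-0.6, 1.6, 0.9]
grip_width: 0.0919
```

Run:
```python
from plant import *; from h import *
s=sense();cm=camera_model("wrist");im,d=get_image("wrist");print(s["clock"],s["tcp_pos"],s["wrist_force"])
cv2.imwrite("pics/w10.png",im[:,:,::-1]);T=wT(s,cm)
v,u=np.mgrid[0:384,0:512];uv=np.c_[u.ravel(),v.ravel()]
_,dd,_=ray(uv,cm,T);P=(T[:3,3]+dd*d.ravel()[:,None]);Q=np.c_[(P-O)@XS,(P-O)@YS,(P-O)@NS]*1000
w=uv[:,1]<215
for lo,hi in((8,17),(21,30)):
  m=w&(abs(Q[:,1])<45)&(Q[:,0]>20)&(Q[:,0]<145)&(Q[:,2]>lo)&(Q[:,2]<hi)
  q=Q[m];print(len(q),np.percentile(q,[1,50,99],axis=0).round(1))
AY=np.cross(Z,AX);B=P-np.r_[BP,.07]
m=w&(np.hypot(B[:,0],B[:,1])<.035)&(B[:,2]>.092)&(B[:,2]<.12);q=B[m]
for a in (AX,AY,Z): print("cap",m.sum(),((np.percentile(q@a,2)+np.percentile(q@a,98))/2*1000).round(1),(np.ptp(q@a)*1000).round(1))
im,d=get_image("side");cv2.imwrite("pics/s10.png",cv2.resize(im[120:260,160:330],None,fx=4,fy=4)[:,:,::-1])
im,d=get_image("top");cv2.imwrite("pics/t10.png",cv2.resize(im[130:300,100:420],None,fx=2.4,fy=2.4)[:,:,::-1])
```

```text
27.3 [ 0.51549903 -0.0423773   0.30829201] [-0.62535019  1.55878015  0.85399071]
1491 [[ 24.9 -30.8   8.7]
 [113.7   0.7  13.5]
 [128.7  29.6  16.2]]
2498 [[ 21.3 -31.3  22.2]
 [ 64.5  -0.5  24.9]
 [ 98.9  29.1  26.7]]
cap 517 -11.8 14.8
cap 517 -0.5 31.9
cap 517 97.3 10.7
```

View pics/w10.png

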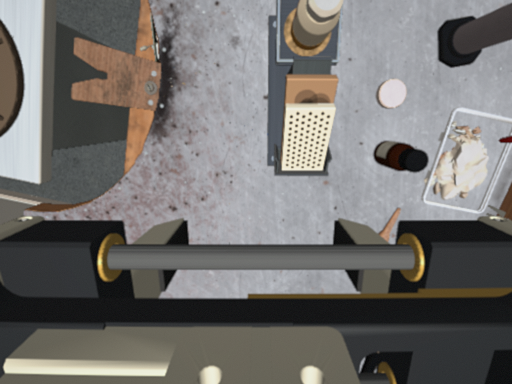

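View pics/s10.png

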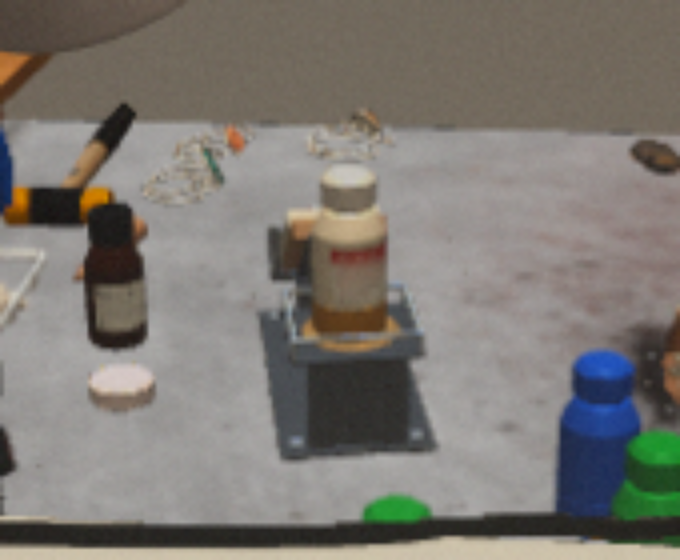

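View pics/t10.png

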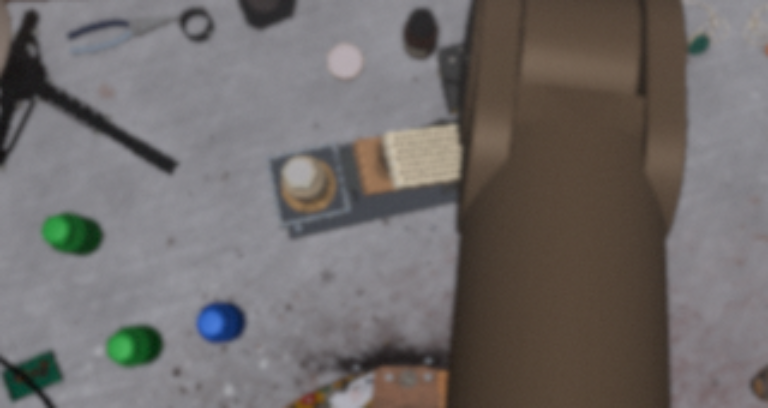

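```bash
python3 -c "
from plant import *
print(job_done(), sense()['clock'])"
```

```text
the job is handed in; nothing more can be done
the job is handed in; nothing more can be done
```

The job is handed in, with the last robot reading at 27.3 s of the 67 s allowed. The plain tile is on the sloped shelf, the honeycomb tile lies flat on top of it, and the flux bottle stands upright on the deck. They went on in that order.

**Tiles:** The last wrist view showed both lying flat. The plain tile's top is 13–14 mm off the floor and the honeycomb's about 25 mm. Their upper ends are at about 129 mm and 99 mm up the slope, against 130 mm and 100 mm expected, so both lower ends sit at the stop. Both are centred across the shelf to within 1 mm. I felt contact of about 4–6 N for each tile before letting go.

**Bottle:** The top and side views show it upright inside the rail. It touched the deck at 7 N. The wrist view cut off part of the cap, so along the stand I could only judge the centre roughly, at about 3 mm off, with 12 mm to spare on each side.

**Small mismatches:**
- The wrist camera read the bench 1.7 mm low, within its calibration.
- The bottle gripped at 44.6 mm rather than the stated 46 mm.
- The first top and wrist measurements of the tiles differed by up to 2.7 mm.

**Other things on the bench:** In the last views the blue and green bottles and the amber bottle and borax tablet look untouched. I never went near the wooden clamp.

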